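# Balance a capped tube on the rocking cradle

### The arm

A 6-joint arm with a two-finger parallel gripper is mounted at the origin on a cart in front of the work surface, level with it; the furniture and walls round the work are solid. World frame = base frame: x ahead of the robot, y to its left, z up, the work surface at z = 0. Lengths are in m, angles in rad, forces in N, time in s.
With the tool pointing down it reaches from about 0.275 to 0.825 m from the base axis. Payload 4.9 kg.
Tool frame: the origin (TCP) lies on the centre line of the jaws, within the pads' length; the fingertips stand 25 mm ahead of it and the grasp point (between the pads) lies 6 mm ahead of it; z points along the fingers, x is the direction in which the jaws open and shut, and the axes are right-handed (so a half turn about z gives the same grasp; the last joint's range is limited). The gripper opens to 85 mm and grips with 20 to 120 N. Pads are 22 mm wide; open, the fingers measure 114 mm over their backs; the gripper's body (76 mm by 85 mm) begins 54 mm behind the grasp point. The pads swing forward as they close: fully open they stand 13 mm farther back than shut.
Start: joints at [-1.462, 0.326, -0.193, 1.052, 0, 1.437], TCP at [0.132, -0.534, 0.256] pointing down, gripper open.
Joint ranges: [-2.65, 2.65], [-0.97, 1.79], [-1.3, 1.35], [-1.93, 2.1], [-1.47, 1.37], [-3.14, 3.14]. Speed limits (rad/s): [2.57, 2.57, 3.14, 3.14, 3.14, 3.14].

### API

Orientations are given as [roll, pitch, yaw] about the fixed x, y, z axes, in that order (R = Rz(yaw) Ry(pitch) Rx(roll)).
In Python, from bench import env, camera gives the robot as it stands.
- The arm moves only by the tool drive_tool, never from a script. Its argument "plan" is a list of rows, each an object of numbers: "ax", "ay", "az": the turn, a rotation vector about the tool's x, y, z in units of 6 degrees (1.0 is 6 degrees); "tx", "ty", "tz": the shift along the tool's x, y, z in units of 40 mm (1.0 is 40 mm); "grip": the closure in counts, from 0 (fully open) to 255 (shut). In form: [{"ax": .., "ay": .., "az": .., "tx": .., "ty": .., "tz": .., "grip": ..}, ...]. A call has exactly 10 rows; each row shifts and turns the commanded pose from where the row before left it, along the tool's axes as they then stand; what a row does not reach is not made up. A row lasts 1/12 s, in which the tool goes at most 41.7 mm and 7.16 degrees, less where a joint would pass 70% of its speed; a pose out of reach is approached as far as the arm can. A call is refused whole if a number of a shift passes 1 or a number of a turn 1, either way. A call with a gripper value outside its range is refused whole. The fingers move at their own pace and stop on an object; "squeeze" is the grip in N (left out, the last holds). Time passes only in rows, so rows that do not move let the fingers close, or fill a call up. It gives the time, the measured TCP pose, the force and the opening at its end, in the units of the state.
- env.state(): the state, without advancing time (a new reading comes with each control period).
- camera(name): name is "side" or "top" or "wrist"; returns a dict with "color" (420x560x3 uint8, red, green, blue), "fx", "fy", "cx", "cy" (pixels), "R" (3x3) and "t" (3): a world point X has camera coordinates R X + t. Camera axes: x right, y down, z forward; pixel columns grow to the right and rows downward; lengths in m; the calibration is good to about 2 mm. The wrist camera is an equidistant fisheye: a pixel r from the principal point sees the ray r / f radians off the axis. A picture is of the moment at which its call begins. There is no depth.
- env.job_done(): hands the job in, once; it reports no verdict.
The state is a dict: "clock": time; "qpos": joint angles; "joint_velocities": joint speeds; "tau": joint torques, N m; "ee_pos": TCP position; "eef_rot": TCP orientation; "force": force on the tool from outside, world axes, zero at the start; "ft_torque": the same for the moment, N m; "opening": finger opening in m.
Only numpy, scipy, OpenCV 4.12 (cv2) and the standard library are available. Lean on these libraries where they do the work, as an engineer would, in place of code of your own. Each camera call takes 0.05 s, during which the arm holds its last target.

### The job

Take the capped square tube out of its wooden tray and lay it lengthwise in the trough of the rocking balance cradle, shifted along so that the trough rests level with the tube balanced in it, then let go. A weight is stuck somewhere inside the tube, so its balance point is not known to be at mid-length: feel for it. Lower the tube gently, without dropping or ramming it, and leave the glue bottle, the cup and the sanding block where they stand.

Things in the scene. Friction and masses are not known exactly. Their poses are not given: they have to be found in the camera images.
- bar_mid (a point): centre of the loose tube: plain steel square tube with black end caps, 200 mm long (x axis), 30 x 30 mm section, both ends alike. It starts in the tray. It weighs about 0.32 kg (0.29 to 0.35). A weight is stuck inside, so its balance point lies on the centre line up to 43 mm from mid-length, towards either end; it does not shift.
- tray_floor (a point): centre of the recess floor of the fixed wooden tray, 10 mm above the bench. The tray is 222 mm long (x axis), 52 mm wide, 44 mm high; recess 206 x 36 mm, walls 8 mm thick, 4 mm higher than the tube's top. Both long walls are cut away over the middle 60 mm: only there can the tube be grasped, across its width.
- cradle: underside centre, on the bench, of the fixed rocking cradle: grey base 120 (x) x 84 mm and 10 mm thick, two ears that carry the rocking trough. x runs along the level trough. Its top (the trough's lips) is 110 mm above the bench. The trough's side walls reach above a seated tube, so the tube must be held by an end that sticks out.
- trough_mid (a point): centre of the trough's floor, 69 mm above the bench when level; x along the trough, z up out of it. Aluminium, open at both ends, 110 mm long, 38 mm wide inside, side walls 31 mm high, then flared lips to 41 mm (about 52 mm between the lips at the top). A tube seated in it has its centre 15 mm above the floor and lies in line, either way round.
- trough (a joint): tilt of the trough about its cross axle (y), which lies 3 mm under the middle of its floor: 0 level, positive when its +x end is down, stops at -0.25 and 0.25 rad. A weak spring (0.26 N m/rad) levels the empty trough; with the tube in it, it tips about 0.1 rad for each 6 mm that the balance point lies off the trough's middle.
- glue_bottle_mid (a point): centre of a standing glue bottle, 48 mm across, 129 mm high: leave it
- plastic_cup_mid (a point): centre of a standing grey plastic cup, 80 mm across, 92 mm high: leave it
- sand_block_mid (a point): centre of a sanding block lying on the bench, 56 (x) x 100 (y) x 29 mm: leave it
- vice_mid (a point): centre of the space taken by the big fixed bench vice: 290 (x) x 202 (y) x 156 mm high. Only an obstacle: keep clear of it.
Mind the look-alikes: they are no part of the job. What is shaped like the cradle but red is not meant.

How it is judged:
At the end, for the whole second after the job is handed in: The tube lies down in the trough, on its floor and in line with it, let go, and the trough rests level: within 0.1 rad (about 6 degrees), at rest (value of joint trough between -0.1 and 0.1 rad and z of bar_mid in the frame of trough_mid between 0.011 and 0.019 m and y of bar_mid in the frame of trough_mid between -0.008 and 0.008 m and x of bar_mid in the frame of trough_mid between -0.06 and 0.06 m and angle between the x axis of bar_mid and the x axis of trough_mid, either way round below 0.12 rad and velocity of joint trough between -0.05 and 0.05 rad/s); the robot touches nothing.
It fails at once if the tube is dropped: it moves faster than 0.45 m/s while not gripped (linear speed of bar above 0.45 m/s and contact force between bar and the fingers below 0.2 N).
It fails at once if the tube is rammed or pressed into the cradle (over 60 N) (contact force between bar and cradle above 60 N).
It fails at once if the glue bottle is shifted more than 20 mm or knocked over (distance of glue_bottle_mid from where it was at the start of the episode above 0.02 m).
It fails at once if the cup is shifted more than 20 mm or knocked over (distance of plastic_cup_mid from where it was at the start of the episode above 0.02 m).
It fails at once if the sanding block is shifted more than 20 mm (distance of sand_block_mid from where it was at the start of the episode above 0.02 m).
It also fails if it takes over 72 s, if anything falls off the work surface, if the arm or the gripper's body presses on something with over 40 N, if the wrist force passes 120 N, or if a joint passes its speed limit or range.

## Working session

There is one attempt and no reset: what is moved stays moved. The work goes in short steps, Python scripts to look and compute and a tool call to move; the robot and the scene stay as the last step left them, time stands still between calls to the robot, and variables do not carry over. Pictures are saved under pics/ and viewed, and the job is handed in when it is done.

Besides the shell and the picture viewer there is one more tool, called after "Call:" by a JSON object that holds its "name" and its "arguments", one argument or row to a line. drive_tool: Moves the arm, as the interface text tells. Its arguments: {"type":"object","properties":{"plan":{"type":"array"},"squeeze":{"type":"number"}},"required":["plan"]}

```bash
ls; mkdir -p pics
python3 - <<'E'
from bench import env,camera
import cv2
for n in ("side","top","wrist"):
    c=camera(n); cv2.imwrite(f"pics/{n}0.png",c["color"][:,:,::-1])
    print(n,c["fx"],c["fy"],c["cx"],c["cy"],c["R"],c["t"])
print(env.state())
E
```

```text
pics
side 394.72141807420087 394.72141807420087 281.65397201065184 204.9529413096006 [[-0.9940368  -0.10840832 -0.01176782]
 [-0.05438887  0.58643916 -0.80816518]
 [ 0.09451294 -0.80270589 -0.58883831]] [0.53156278 0.05679596 1.18786303]
top 413.0268091709311 413.0268091709311 277.8042758774752 217.13456294045346 [[-0.01150038 -0.99985713 -0.01238824]
 [-0.99855727  0.01213353 -0.05230819]
 [ 0.05245103  0.01176881 -0.99855415]] [0.05459524 0.54765606 1.12346589]
wrist 325.19226210127806 325.19226210127806 281.5661367601207 211.20859060870384 [[ 0.24054058 -0.97063787 -0.00153175]
 [-0.93023159 -0.23097723  0.28516436]
 [-0.27714513 -0.06716872 -0.95847741]] [-0.54899476 -0.03686823  0.38008454]
{'clock': 0.15, 'qpos': array([-1.46222264e+00,  3.26778532e-01, -1.93368403e-01,  1.05198744e+00,
        2.30128110e-05,  1.43662748e+00]), 'joint_velocities': array([-7.70794448e-05, -2.23505221e-03,  6.80890515e-04, -1.12145577e-03,
        8.35527836e-04, -3.76407708e-09]), 'tau': array([ 1.99837166e-03, -4.43699777e+01,  2.62666869e+01,  1.03818253e-02,
       -2.82013689e-04, -1.53136341e-05]), 'ee_pos': array([ 0.1321902 , -0.53345461,  0.25567362]), 'eef_rot': array([-3.14139086e+00,  1.32294595e-03, -1.32805367e+00]), 'force': array([ 0.1106694 ,  0.16398945, -0.33978452]), 'ft_torque': array([ 0.03033387, -0.03852481,  0.01276167]), 'opening': 0.08551202040665058}
```

View pics/top0.png

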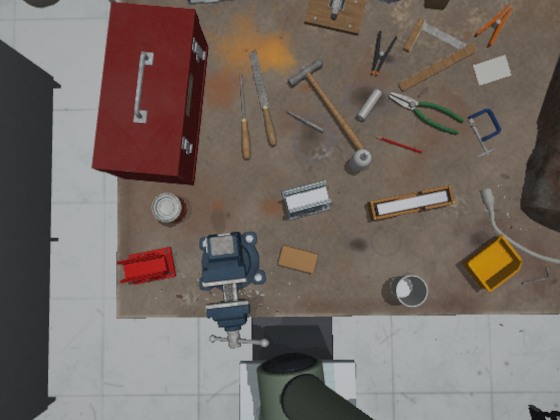

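View pics/side0.png

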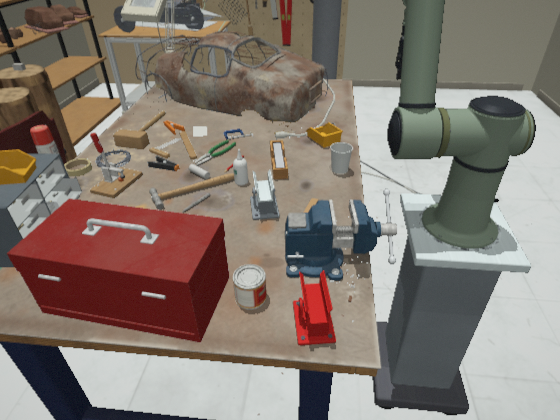

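View pics/wrist0.png

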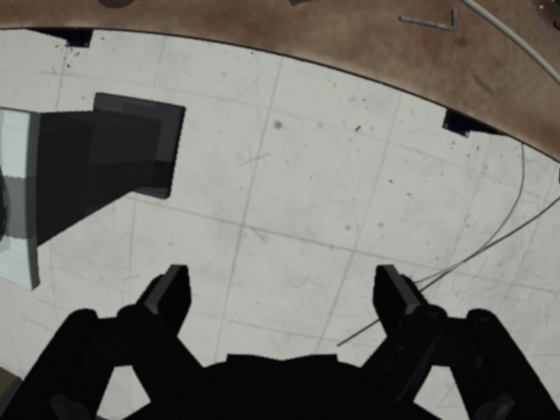

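```bash
cat > h.py <<'E'
import numpy as np,cv2
from bench import env,camera
def ray(c,u,v):
    d=np.array([(u-c["cx"])/c["fx"],(v-c["cy"])/c["fy"],1.])
    R=np.array(c["R"]);t=np.array(c["t"]); return -R.T@t, R.T@d
def onz(c,u,v,z):
    o,d=ray(c,u,v); return o+d*(z-o[2])/d[2]
def proj(c,X):
    p=np.array(c["R"])@np.array(X)+np.array(c["t"]); return c["fx"]*p[0]/p[2]+c["cx"],c["fy"]*p[1]/p[2]+c["cy"]
def crop(name,c,u0,u1,v0,v1,s):
    im=c["color"][v0:v1,u0:u1,::-1]; cv2.imwrite(name,cv2.resize(im,None,fx=s,fy=s,interpolation=cv2.INTER_CUBIC))
E
python3 - <<'E'
from h import *
c=camera("top")
crop("pics/t1.png",c,270,470,150,250,4)
s=camera("side")
crop("pics/s1.png",s,220,370,120,230,5)
hsv=cv2.cvtColor(c["color"],cv2.COLOR_RGB2HSV)
# tube: bright
for nm,roi in (("tube",(365,460,180,225)),("cradle",(280,335,175,222))):
    u0,u1,v0,v1=roi
    sub=hsv[v0:v1,u0:u1]
    m=((sub[...,1]<60)&(sub[...,2]>130)).astype(np.uint8)
    n,l,st,ce=cv2.connectedComponentsWithStats(m)
    k=1+np.argmax(st[1:,4]); pts=np.argwhere(l==k)[:,::-1]
    r=cv2.minAreaRect(pts.astype(np.float32)); print(nm,st[k],r[0][0]+u0,r[0][1]+v0,r[1:])
    print(cv2.boxPoints(r)+[u0,v0])
E
```

```text
tube [ 12  11  70  24 741] 411.65384674072266 202.26922988891602 ((10.982503890991211, 69.81734466552734), 78.69007110595703)
[[376.34615421 203.7307663 ]
 [444.80769348 190.03846359]
 [446.96154022 200.80769348]
 [378.5        214.49999619]]
cradle [  5  11  46  27 697] 307.7282180786133 199.10580825805664 ((16.94131851196289, 43.094078063964844), 75.0685806274414)
[[284.72614336 196.47303009]
 [326.36515045 185.36929321]
 [330.73029327 201.73858643]
 [289.09128571 212.8423233 ]]
```

View pics/t1.png

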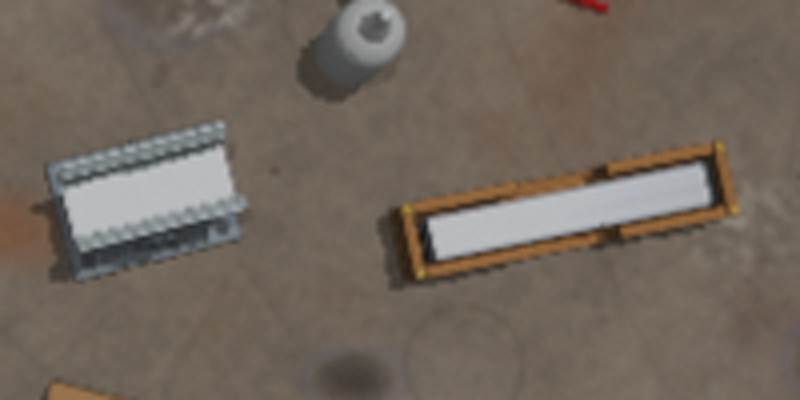

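View pics/s1.png

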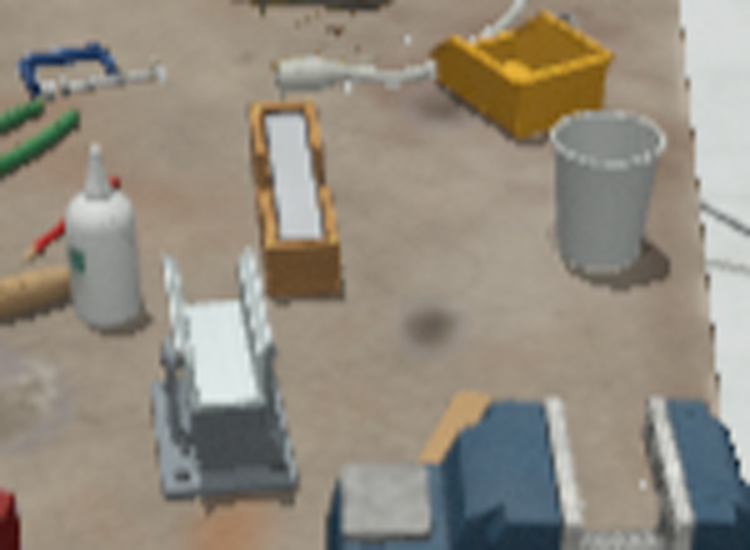

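Run:
```python
from h import *
c=camera("top")
P=lambda pts,z:np.array([onz(c,270+a/4,150+b/4,z) for a,b in pts])
tr=P([(404,210),(718,147),(735,212),(419,275)],.044); print("tray",tr.mean(0)); print(tr); 
print([np.linalg.norm(tr[i]-tr[(i+1)%4]) for i in range(4)])
d=(tr[0]+tr[3]-tr[1]-tr[2]); print("tray yaw",np.arctan2(d[1],d[0]))
tb=np.array([onz(c,u,v,.04) for u,v in [(376.35,203.73),(444.8,190.04),(446.96,200.8),(378.5,214.5)]]); print("tube",tb.mean(0))
up=P([(60,182),(57,165),(222,122),(226,140)],.108);lo=P([(78,237),(82,250),(245,208),(240,197)],.108)
print("cradle",(up.mean(0)+lo.mean(0))/2, np.linalg.norm(up.mean(0)-lo.mean(0)))
for q in(up,lo):
    d=q[:2].mean(0)-q[2:].mean(0); print("yaw",np.arctan2(d[1],d[0]),np.linalg.norm(d))
b=P([(78,278),(240,238)],.01);d=b[0]-b[1];print(b,np.arctan2(d[1],d[0]),np.linalg.norm(d))
print("bottle", onz(c,270+375/4,150+27/4,.129))
print("cup", onz(c,410,290,.092)); print("block",onz(c,298,259,.029))
s=camera("side")
for X in [(tr.mean(0)),((up.mean(0)+lo.mean(0))/2)]: print(proj(s,X))
```

```text
tray [ 0.58094744 -0.3127723   0.044     ]
[[ 0.58298633 -0.20263094  0.044     ]
 [ 0.62269681 -0.41348619  0.044     ]
 [ 0.57886502 -0.42334896  0.044     ]
 [ 0.53924159 -0.21162311  0.044     ]]
[np.float64(0.21456202435721786), np.float64(0.044927714823507464), np.float64(0.2154016052661798), np.float64(0.0446593984881042)]
tray yaw 1.7563727710069799
tube [ 0.58258966 -0.31247305  0.04      ]
cradle [ 0.59378216 -0.02959706  0.108     ] 0.046705341702887405
yaw 1.8104184532633742 0.1083649717503196
yaw 1.8061448847327661 0.10603003244826087
[[ 0.54156655  0.01590519  0.01      ]
 [ 0.56789417 -0.09640891  0.01      ]] 1.8010496955884912 0.11535857597778938
bottle [ 0.69027354 -0.16906007  0.129     ]
cup [ 0.35520283 -0.28573648  0.092     ]
block [ 0.43345908 -0.00537635  0.029     ]
(np.float64(278.2844137258155), np.float64(152.84536992403412))
(np.float64(263.0542023827411), np.float64(178.68359117194967))
```

```bash
cat >> h.py <<'E'
from scipy.spatial.transform import Rotation as Ro
def plan(target,yaw,n,frm=None):
    """vertical tool; print n rounded rows from present pose to target, and the predicted end"""
    s=env.state()
    p=np.array(s["ee_pos"]) ; R=Ro.from_euler("xyz",s["eef_rot"])
    T=Ro.from_euler("xyz",[np.pi,0,yaw]); target=np.array(target,float)
    for i in range(n):
        k=n-i
        sh=R.inv().apply((target-p)/k)/.04
        rv=(R.inv()*T).as_rotvec()/k/np.radians(6)
        sh=np.round(sh,3); rv=np.round(rv,2)
        print(dict(zip(("ax","ay","az","tx","ty","tz"),[*rv.tolist(),*sh.tolist()])))
        p=p+R.apply(sh*.04); R=R*Ro.from_rotvec(rv*np.radians(6))
    print("end",p,R.as_euler("xyz"))
def st():
    s=env.state()
    print("t",round(s["clock"],2),"p",np.round(s["ee_pos"],4),"rot",np.round(s["eef_rot"],3),"F",np.round(s["force"],2),"M",np.round(s["ft_torque"],3),"op",round(s["opening"],4))
E
python3 -c "
from h import *
plan((0.578,-0.312,0.22),0.185,20)"
```

```text
{'ax': -0.0, 'ay': 0.0, 'az': -0.72, 'tx': -0.135, 'ty': -0.608, 'tz': 0.045}
{'ax': -0.0, 'ay': 0.0, 'az': -0.72, 'tx': -0.089, 'ty': -0.616, 'tz': 0.045}
{'ax': -0.0, 'ay': 0.0, 'az': -0.72, 'tx': -0.042, 'ty': -0.621, 'tz': 0.045}
{'ax': -0.0, 'ay': 0.0, 'az': -0.72, 'tx': 0.005, 'ty': -0.622, 'tz': 0.045}
{'ax': -0.0, 'ay': 0.0, 'az': -0.72, 'tx': 0.051, 'ty': -0.62, 'tz': 0.045}
{'ax': -0.0, 'ay': 0.0, 'az': -0.72, 'tx': 0.098, 'ty': -0.615, 'tz': 0.045}
{'ax': -0.0, 'ay': 0.0, 'az': -0.72, 'tx': 0.144, 'ty': -0.605, 'tz': 0.045}
{'ax': -0.0, 'ay': 0.0, 'az': -0.72, 'tx': 0.189, 'ty': -0.593, 'tz': 0.045}
{'ax': -0.0, 'ay': 0.0, 'az': -0.72, 'tx': 0.233, 'ty': -0.577, 'tz': 0.045}
{'ax': -0.0, 'ay': 0.0, 'az': -0.72, 'tx': 0.276, 'ty': -0.558, 'tz': 0.045}
{'ax': -0.0, 'ay': 0.0, 'az': -0.72, 'tx': 0.317, 'ty': -0.535, 'tz': 0.045}
{'ax': -0.0, 'ay': 0.0, 'az': -0.73, 'tx': 0.357, 'ty': -0.51, 'tz': 0.045}
{'ax': -0.0, 'ay': 0.0, 'az': -0.72, 'tx': 0.395, 'ty': -0.481, 'tz': 0.046}
{'ax': -0.0, 'ay': 0.0, 'az': -0.73, 'tx': 0.43, 'ty': -0.45, 'tz': 0.045}
{'ax': -0.0, 'ay': 0.0, 'az': -0.72, 'tx': 0.463, 'ty': -0.416, 'tz': 0.046}
{'ax': -0.0, 'ay': 0.0, 'az': -0.73, 'tx': 0.493, 'ty': -0.38, 'tz': 0.045}
{'ax': -0.0, 'ay': -0.0, 'az': -0.72, 'tx': 0.52, 'ty': -0.341, 'tz': 0.046}
{'ax': -0.0, 'ay': -0.0, 'az': -0.73, 'tx': 0.545, 'ty': -0.301, 'tz': 0.045}
{'ax': -0.0, 'ay': -0.0, 'az': -0.72, 'tx': 0.566, 'ty': -0.259, 'tz': 0.046}
{'ax': -0.0, 'ay': -0.0, 'az': -0.73, 'tx': 0.584, 'ty': -0.215, 'tz': 0.045}
end [ 0.5779852  -0.31200916  0.22001286] [-3.14119400e+00 -6.46393837e-05  1.85150097e-01]
```

Call:
{"name": "drive_tool", "arguments": {
  "plan": [
    {"az": -0.72, "tx": -0.13, "ty": -0.61, "tz": 0.05, "ax": 0, "ay": 0, "grip": 0},
    {"az": -0.72, "tx": -0.09, "ty": -0.62, "tz": 0.05, "ax": 0, "ay": 0, "grip": 0},
    {"az": -0.72, "tx": -0.04, "ty": -0.62, "tz": 0.05, "ax": 0, "ay": 0, "grip": 0},
    {"az": -0.72, "tx": 0, "ty": -0.62, "tz": 0.05, "ax": 0, "ay": 0, "grip": 0},
    {"az": -0.72, "tx": 0.05, "ty": -0.62, "tz": 0.05, "ax": 0, "ay": 0, "grip": 0},
    {"az": -0.72, "tx": 0.1, "ty": -0.61, "tz": 0.05, "ax": 0, "ay": 0, "grip": 0},
    {"az": -0.72, "tx": 0.14, "ty": -0.6, "tz": 0.05, "ax": 0, "ay": 0, "grip": 0},
    {"az": -0.72, "tx": 0.19, "ty": -0.59, "tz": 0.05, "ax": 0, "ay": 0, "grip": 0},
    {"az": -0.72, "tx": 0.23, "ty": -0.58, "tz": 0.05, "ax": 0, "ay": 0, "grip": 0},
    {"az": -0.72, "tx": 0.28, "ty": -0.56, "tz": 0.05, "ax": 0, "ay": 0, "grip": 0}
  ],
  "squeeze": 60
}}

```text
clock: 1.18
ee_pos: [0.3559, -0.4225, 0.2362]
eef_rot: [3.142, -0.0, -0.57]
force: [0.1, 0.1, -0.0]
opening: 0.0857
```

Call:
{"name": "drive_tool", "arguments": {
  "plan": [
    {"az": -0.72, "tx": 0.32, "ty": -0.53, "tz": 0.05, "ax": 0, "ay": 0, "grip": 0},
    {"az": -0.72, "tx": 0.36, "ty": -0.51, "tz": 0.05, "ax": 0, "ay": 0, "grip": 0},
    {"az": -0.72, "tx": 0.39, "ty": -0.48, "tz": 0.05, "ax": 0, "ay": 0, "grip": 0},
    {"az": -0.72, "tx": 0.43, "ty": -0.45, "tz": 0.05, "ax": 0, "ay": 0, "grip": 0},
    {"az": -0.72, "tx": 0.46, "ty": -0.42, "tz": 0.05, "ax": 0, "ay": 0, "grip": 0},
    {"az": -0.72, "tx": 0.49, "ty": -0.38, "tz": 0.05, "ax": 0, "ay": 0, "grip": 0},
    {"az": -0.72, "tx": 0.52, "ty": -0.34, "tz": 0.05, "ax": 0, "ay": 0, "grip": 0},
    {"az": -0.72, "tx": 0.54, "ty": -0.3, "tz": 0.05, "ax": 0, "ay": 0, "grip": 0},
    {"az": -0.72, "tx": 0.57, "ty": -0.26, "tz": 0.05, "ax": 0, "ay": 0, "grip": 0},
    {"az": -0.72, "tx": 0.58, "ty": -0.22, "tz": 0.05, "ax": 0, "ay": 0, "grip": 0}
  ]
}}

```text
clock: 2.02
ee_pos: [0.5786, -0.3119, 0.2161]
eef_rot: [-3.142, 0.0, 0.184]
force: [0.1, 0.3, 0.1]
opening: 0.0855
```

```bash
python3 -c "
from h import *
st();print(env.state()['qpos']);c=camera('wrist');cv2.imwrite('pics/w1.png',c['color'][:,:,::-1]);st()"
```

```text
t 2.02 p [ 0.5786 -0.3119  0.2161] rot [-3.142  0.     0.184] F [0.12 0.28 0.09] M [ 0.006 -0.043  0.024] op 0.0855
[-6.06684322e-01  5.52354851e-01  5.73857277e-02  1.07592045e+00
 -3.83749280e-05  7.80396149e-01]
t 2.07 p [ 0.5821 -0.3094  0.2155] rot [-3.14e+00 -3.00e-03  1.90e-01] F [2.29 1.09 0.08] M [ 0.068 -0.141 -0.025] op 0.0856
```

View pics/w1.png

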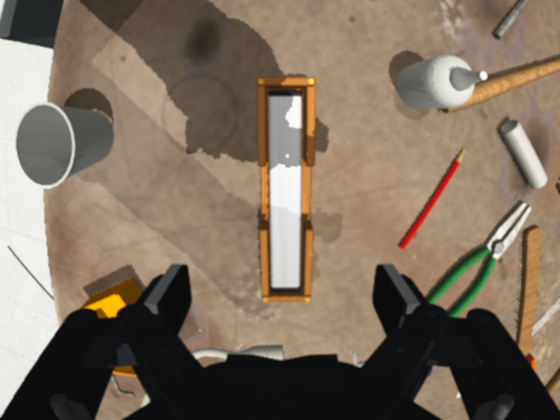

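```bash
cat >> h.py <<'E'
def wz(c,u,v,z):
    x=u-c["cx"];y=v-c["cy"];r=np.hypot(x,y);th=r/c["fx"]
    d=np.array([np.sin(th)*x/r,np.sin(th)*y/r,np.cos(th)])
    R=np.array(c["R"]);t=np.array(c["t"]);o=-R.T@t;d=R.T@d
    return o+d*(z-o[2])/d[2]
E
python3 -c "
from h import *
camera('top');c=camera('wrist');st()
crop('pics/w2.png',c,220,360,50,330,3)
crop('pics/w2.png',c,220,360,60,320,3)
"; python3 -c "
import cv2;im=cv2.imread('pics/w2.png');print(im.shape);cv2.imwrite('pics/w2.png',cv2.rotate(im,cv2.ROTATE_90_CLOCKWISE))"
```

```text
t 2.17 p [ 0.5785 -0.3115  0.2156] rot [-3.141e+00  1.000e-03  1.820e-01] F [0.41 0.71 0.78] M [-0.047  0.016  0.003] op 0.0854
(780, 420, 3)
```

View pics/w2.png

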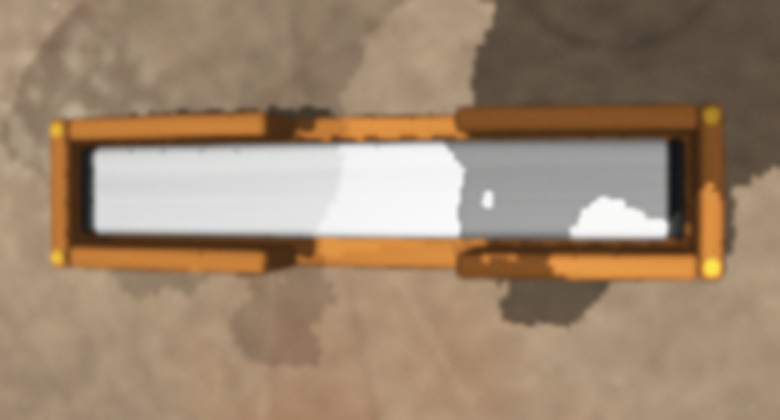

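```bash
python3 -c "
from h import *
c=camera('wrist');st()
P=lambda l,z:np.array([wz(c,220+Y/3,60+(779-X)/3,z) for X,Y in l])
t=P([(51,122),(51,266),(722,106),(722,278)],.044);print(t,t.mean(0),np.linalg.norm(t[0]-t[2]),np.linalg.norm(t[2]-t[3]))
d=t[2]+t[3]-t[0]-t[1];print('yaw',np.arctan2(d[1],d[0]))
b=P([(90,147),(92,235),(668,140),(668,238)],.04);print('steel',b.mean(0),np.linalg.norm(b[0]-b[2]),np.linalg.norm(b[2]-b[3]))
k=P([(266,112),(266,270),(458,108),(458,276)],.044);print('cut',k.mean(0))
"
```

```text
t 2.22 p [ 0.5776 -0.3121  0.2157] rot [-3.141e+00  1.000e-03  1.800e-01] F [-0.05 -0.5  -0.36] M [-0.007 -0.005 -0.004] op 0.0856
[[ 0.57789231 -0.42690319  0.044     ]
 [ 0.6273692  -0.41788225  0.044     ]
 [ 0.536869   -0.21010346  0.044     ]
 [ 0.58622277 -0.20091252  0.044     ]] [ 0.58208832 -0.31395035  0.044     ] 0.22064685621131033 0.05020226713284442
yaw 1.7580098400830448
steel [ 0.5813072  -0.31510549  0.04      ] 0.19079742104519715 0.029008396521386624
cut [ 0.58139776 -0.313492    0.044     ]
```

```bash
python3 -c "
from h import *
c=camera('wrist')
print(-np.array(c['R']).T@np.array(c['t']))
crop('pics/w3.png',c,250,325,140,250,7)
for X,a,b in [(300,118,267),(360,117,267),(440,116,267)]:
  for z in (.005,.01,.02,.03,.044):
    A=wz(c,220+a/3,60+(779-X)/3,z);B=wz(c,220+b/3,60+(779-X)/3,z);print(X,z,np.linalg.norm(A-B))
s=camera('side');crop('pics/s3.png',s,260,300,130,190,10)
"
```

```text
[ 0.5650425  -0.24046874  0.33417689]
300 0.005 0.052979995963328516
300 0.01 0.0521752615142569
300 0.02 0.05056579261611379
300 0.03 0.04895632371797068
300 0.044 0.04670306726057018
360 0.005 0.052378973121560805
360 0.01 0.05158336784995812
360 0.02 0.04999215730675277
360 0.03 0.0484009467635474
360 0.044 0.04617325200305977
440 0.005 0.051693211157606514
440 0.01 0.05090802220005245
440 0.02 0.049337644284944734
440 0.03 0.047767266369836796
440 0.044 0.04556873728868567
```

View pics/w3.png

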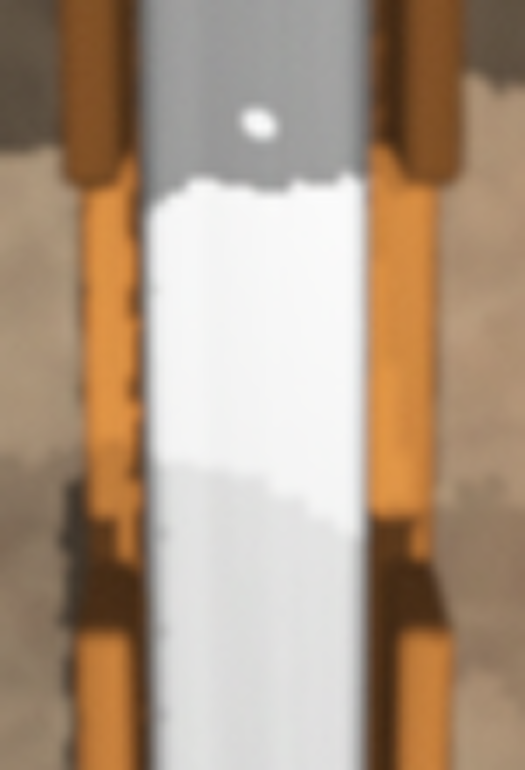

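View pics/s3.png

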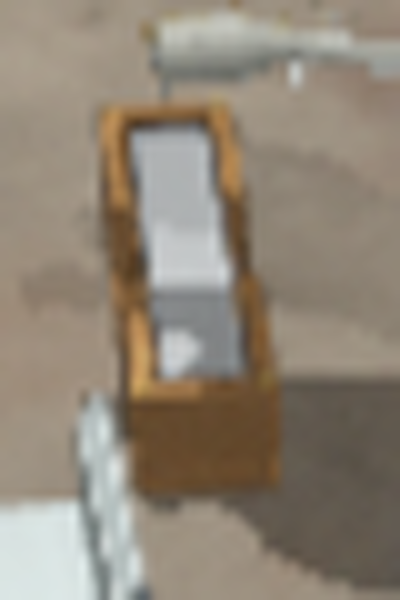

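Call:
{"name": "drive_tool", "arguments": {
  "plan": [
    {"az": -0.06, "tx": 0.1, "ty": 0.06, "tz": 0.5, "ax": 0, "ay": 0, "grip": 0},
    {"az": 0, "tx": 0, "ty": 0, "tz": 0.6, "ax": 0, "ay": 0, "grip": 0},
    {"az": 0, "tx": 0, "ty": 0, "tz": 0.6, "ax": 0, "ay": 0, "grip": 0},
    {"az": 0, "tx": 0, "ty": 0, "tz": 0.6, "ax": 0, "ay": 0, "grip": 0},
    {"az": 0, "tx": 0, "ty": 0, "tz": 0.6, "ax": 0, "ay": 0, "grip": 0},
    {"az": 0, "tx": 0, "ty": 0, "tz": 0.5, "ax": 0, "ay": 0, "grip": 0},
    {"az": 0, "tx": 0, "ty": 0, "tz": 0.3, "ax": 0, "ay": 0, "grip": 0},
    {"az": 0, "tx": 0, "ty": 0, "tz": 0.2, "ax": 0, "ay": 0, "grip": 0},
    {"az": 0, "tx": 0, "ty": 0, "tz": 0.2, "ax": 0, "ay": 0, "grip": 0},
    {"az": 0, "tx": 0, "ty": 0, "tz": 0.2, "ax": 0, "ay": 0, "grip": 0}
  ]
}}

```text
clock: 3.15
ee_pos: [0.5823, -0.3151, 0.0448]
eef_rot: [3.14, -0.001, 0.186]
force: [-0.7, -0.3, -0.1]
opening: 0.0854
```

```bash
python3 -c "
from h import *
F=[];M=[]
for i in range(14):
  c=camera('wrist' if i==13 else 'top');s=env.state();F.append(s['force']);M.append(s['ft_torque'])
st();print(np.mean(F,0),np.std(F,0),np.mean(M,0),np.std(M,0))
print(np.round(M,3)[:, :2])
cv2.imwrite('pics/w4.png',c['color'][:,:,::-1])
"
```

```text
t 3.85 p [ 0.5819 -0.3143  0.0444] rot [ 3.141 -0.     0.186] F [ 0.26 -0.89 -0.1 ] M [-0.005  0.061 -0.02 ] op 0.0855
[-0.05831203 -0.01551463 -0.29360419] [0.53026842 0.60459659 0.47433163] [ 0.00456883  0.01075233 -0.01239543] [0.01806853 0.03281909 0.02890624]
[[-0.001  0.052]
 [ 0.022  0.043]
 [ 0.028  0.002]
 [-0.036 -0.017]
 [ 0.011  0.009]
 [-0.005  0.003]
 [ 0.017  0.021]
 [ 0.004  0.034]
 [ 0.015 -0.066]
 [ 0.014  0.018]
 [-0.021 -0.035]
 [ 0.03   0.003]
 [-0.01   0.023]
 [-0.005  0.061]]
```

View pics/w4.png

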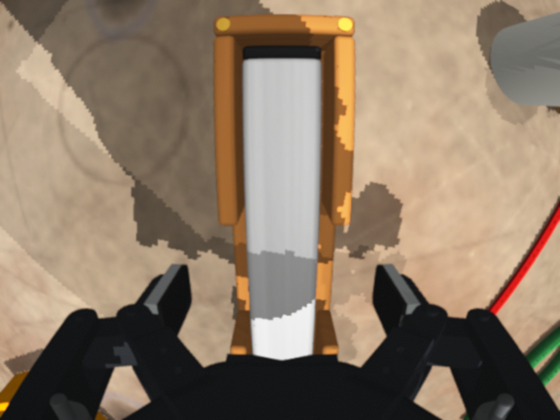

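Call:
{"name": "drive_tool", "arguments": {
  "plan": [
    {"az": 0, "tx": 0, "ty": 0, "tz": 0.12, "ax": 0, "ay": 0, "grip": 0},
    {"az": 0, "tx": 0, "ty": 0, "tz": 0, "ax": 0, "ay": 0, "grip": 255},
    {"az": 0, "tx": 0, "ty": 0, "tz": 0, "ax": 0, "ay": 0, "grip": 255},
    {"az": 0, "tx": 0, "ty": 0, "tz": 0, "ax": 0, "ay": 0, "grip": 255},
    {"az": 0, "tx": 0, "ty": 0, "tz": 0, "ax": 0, "ay": 0, "grip": 255},
    {"az": 0, "tx": 0, "ty": 0, "tz": 0, "ax": 0, "ay": 0, "grip": 255},
    {"az": 0, "tx": 0, "ty": 0, "tz": 0, "ax": 0, "ay": 0, "grip": 255},
    {"az": 0, "tx": 0, "ty": 0, "tz": 0, "ax": 0, "ay": 0, "grip": 255},
    {"az": 0, "tx": 0, "ty": 0, "tz": 0, "ax": 0, "ay": 0, "grip": 255},
    {"az": 0, "tx": 0, "ty": 0, "tz": 0, "ax": 0, "ay": 0, "grip": 255}
  ],
  "squeeze": 80
}}

```text
clock: 4.68
ee_pos: [0.5822, -0.3145, 0.0398]
eef_rot: [3.141, -0.001, 0.186]
force: [0.6, -0.1, 2.9]
opening: 0.0287
```

Call:
{"name": "drive_tool", "arguments": {
  "plan": [
    {"az": 0, "tx": 0, "ty": 0, "tz": -0.1, "ax": 0, "ay": 0, "grip": 255},
    {"az": 0, "tx": 0, "ty": 0, "tz": -0.2, "ax": 0, "ay": 0, "grip": 255},
    {"az": 0, "tx": 0, "ty": 0, "tz": -0.3, "ax": 0, "ay": 0, "grip": 255},
    {"az": 0, "tx": 0, "ty": 0, "tz": -0.4, "ax": 0, "ay": 0, "grip": 255},
    {"az": 0, "tx": 0, "ty": 0, "tz": -0.4, "ax": 0, "ay": 0, "grip": 255},
    {"az": 0, "tx": 0, "ty": 0, "tz": -0.4, "ax": 0, "ay": 0, "grip": 255},
    {"az": 0, "tx": 0, "ty": 0, "tz": -0.4, "ax": 0, "ay": 0, "grip": 255},
    {"az": 0, "tx": 0, "ty": 0, "tz": -0.2, "ax": 0, "ay": 0, "grip": 255},
    {"az": 0, "tx": 0, "ty": 0, "tz": -0.1, "ax": 0, "ay": 0, "grip": 255},
    {"az": 0, "tx": 0, "ty": 0, "tz": 0, "ax": 0, "ay": 0, "grip": 255}
  ]
}}

```text
clock: 5.52
ee_pos: [0.5823, -0.3146, 0.1408]
eef_rot: [3.14, -0.001, 0.186]
force: [0.0, -0.7, -3.6]
opening: 0.0283
```

```bash
python3 -c "
from h import *
F=[];M=[]
for i in range(40):
  c=camera('wrist' if i==39 else 'top');s=env.state();F.append(s['force']);M.append(s['ft_torque'])
st();F=F[2:];M=M[2:];print(np.mean(F,0),np.mean(M,0),np.std(M,0)/6)
M=np.array(M);print(M[:19].mean(0),M[19:].mean(0))
cv2.imwrite('pics/w5.png',c['color'][:,:,::-1])
"
```

```text
t 7.52 p [ 0.5819 -0.3142  0.1395] rot [ 3.142 -0.     0.186] F [-0.16 -0.04 -3.13] M [-0.078 -0.064 -0.01 ] op 0.0284
[-0.1163732   0.11428546 -3.06034775] [-0.0618061  -0.01653888  0.00707257] [0.00411922 0.00526397 0.00531512]
[-0.06136479 -0.01177642  0.00508592] [-0.06224741 -0.02130134  0.00905922]
```

View pics/w5.png

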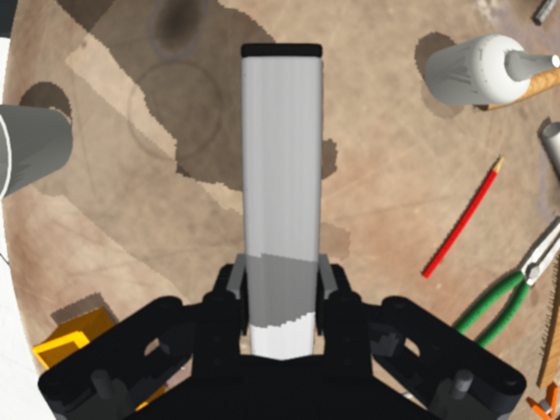

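```bash
python3 -c "
from h import *
plan((0.47,-0.19,0.09),0,9)"
```

```text
{'ax': 0.0, 'ay': -0.0, 'az': 0.2, 'tx': -0.242, 'ty': -0.397, 'tz': 0.137}
{'ax': 0.0, 'ay': -0.0, 'az': 0.2, 'tx': -0.25, 'ty': -0.392, 'tz': 0.137}
{'ax': 0.0, 'ay': -0.0, 'az': 0.2, 'tx': -0.258, 'ty': -0.386, 'tz': 0.138}
{'ax': 0.0, 'ay': -0.0, 'az': 0.2, 'tx': -0.266, 'ty': -0.381, 'tz': 0.137}
{'ax': 0.0, 'ay': -0.0, 'az': 0.2, 'tx': -0.274, 'ty': -0.375, 'tz': 0.138}
{'ax': 0.0, 'ay': -0.0, 'az': 0.19, 'tx': -0.282, 'ty': -0.369, 'tz': 0.137}
{'ax': 0.0, 'ay': -0.0, 'az': 0.2, 'tx': -0.289, 'ty': -0.364, 'tz': 0.138}
{'ax': 0.0, 'ay': -0.0, 'az': 0.19, 'tx': -0.296, 'ty': -0.357, 'tz': 0.137}
{'ax': 0.0, 'ay': -0.0, 'az': 0.2, 'tx': -0.303, 'ty': -0.351, 'tz': 0.138}
end [ 0.47000378 -0.19001721  0.08999746] [ 3.14158025e+00 -1.58860748e-05 -1.92868743e-04]
```

Call:
{"name": "drive_tool", "arguments": {
  "plan": [
    {"az": 0.2, "tx": -0.24, "ty": -0.4, "tz": 0.14, "ax": 0, "ay": 0, "grip": 255},
    {"az": 0.2, "tx": -0.25, "ty": -0.39, "tz": 0.14, "ax": 0, "ay": 0, "grip": 255},
    {"az": 0.2, "tx": -0.26, "ty": -0.39, "tz": 0.14, "ax": 0, "ay": 0, "grip": 255},
    {"az": 0.2, "tx": -0.27, "ty": -0.38, "tz": 0.14, "ax": 0, "ay": 0, "grip": 255},
    {"az": 0.2, "tx": -0.27, "ty": -0.37, "tz": 0.14, "ax": 0, "ay": 0, "grip": 255},
    {"az": 0.2, "tx": -0.28, "ty": -0.37, "tz": 0.14, "ax": 0, "ay": 0, "grip": 255},
    {"az": 0.19, "tx": -0.29, "ty": -0.36, "tz": 0.14, "ax": 0, "ay": 0, "grip": 255},
    {"az": 0.19, "tx": -0.3, "ty": -0.36, "tz": 0.14, "ax": 0, "ay": 0, "grip": 255},
    {"az": 0.19, "tx": -0.3, "ty": -0.35, "tz": 0.12, "ax": 0, "ay": 0, "grip": 255},
    {"az": 0, "tx": 0, "ty": 0, "tz": 0, "ax": 0, "ay": 0, "grip": 255}
  ]
}}

```text
clock: 8.35
ee_pos: [0.4661, -0.1866, 0.0886]
eef_rot: [-3.138, 0.005, 0.002]
force: [-0.7, -0.0, -2.9]
opening: 0.0286
```

Call:
{"name": "drive_tool", "arguments": {
  "plan": [
    {"az": 0, "tx": 0, "ty": 0, "tz": 0.25, "ax": 0, "ay": 0, "grip": 255},
    {"az": 0, "tx": 0, "ty": 0, "tz": 0.3, "ax": 0, "ay": 0, "grip": 255},
    {"az": 0, "tx": 0, "ty": 0, "tz": 0.25, "ax": 0, "ay": 0, "grip": 255},
    {"az": 0, "tx": 0, "ty": 0, "tz": 0.2, "ax": 0, "ay": 0, "grip": 255},
    {"az": 0, "tx": 0, "ty": 0, "tz": 0.2, "ax": 0, "ay": 0, "grip": 255},
    {"az": 0, "tx": 0, "ty": 0, "tz": 0.1, "ax": 0, "ay": 0, "grip": 255},
    {"az": 0, "tx": 0, "ty": 0, "tz": 0.05, "ax": 0, "ay": 0, "grip": 255},
    {"az": 0, "tx": 0, "ty": 0, "tz": 0, "ax": 0, "ay": 0, "grip": 255},
    {"az": 0, "tx": 0, "ty": 0, "tz": 0, "ax": 0, "ay": 0, "grip": 255},
    {"az": 0, "tx": 0, "ty": 0, "tz": 0, "ax": 0, "ay": 0, "grip": 255}
  ]
}}

```text
clock: 9.18
ee_pos: [0.4704, -0.1903, 0.0363]
eef_rot: [3.141, -0.001, 0.001]
force: [-0.1, -0.6, -3.9]
opening: 0.0288
```

```bash
python3 -c "
from h import *
st()
c=camera('top');crop('pics/t6.png',c,340,460,180,290,5)
c=camera('wrist');st();cv2.imwrite('pics/w6.png',c['color'][:,:,::-1])"
```

```text
t 9.18 p [ 0.4704 -0.1903  0.0363] rot [ 3.141e+00 -1.000e-03  1.000e-03] F [-0.13 -0.6  -3.91] M [-0.071  0.041 -0.045] op 0.0288
t 9.28 p [ 0.4704 -0.1903  0.0363] rot [ 3.141e+00 -1.000e-03  1.000e-03] F [ 0.12  0.04 -3.02] M [-0.084  0.012 -0.024] op 0.0287
```

View pics/w6.png

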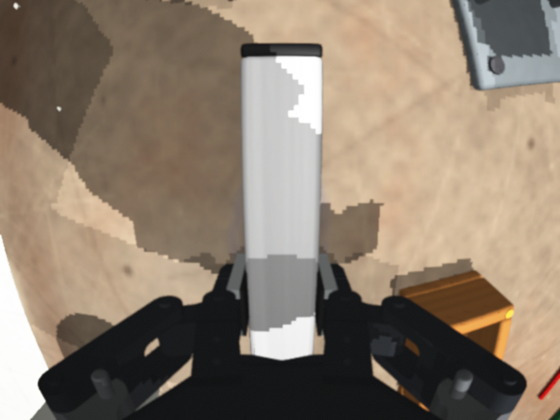

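Call:
{"name": "drive_tool", "arguments": {
  "plan": [
    {"az": 0, "tx": 0, "ty": 0, "tz": 0.05, "ax": 0, "ay": 0, "grip": 255},
    {"az": 0, "tx": 0, "ty": 0, "tz": 0.05, "ax": 0, "ay": 0, "grip": 255},
    {"az": 0, "tx": 0, "ty": 0, "tz": 0.03, "ax": 0, "ay": 0, "grip": 255},
    {"az": 0, "tx": 0, "ty": 0, "tz": 0.03, "ax": 0, "ay": 0, "grip": 255},
    {"az": 0, "tx": 0, "ty": 0, "tz": 0, "ax": 0, "ay": 0, "grip": 255},
    {"az": 0, "tx": 0, "ty": 0, "tz": 0, "ax": 0, "ay": 0, "grip": 255},
    {"az": 0, "tx": 0, "ty": 0, "tz": 0, "ax": 0, "ay": 0, "grip": 255},
    {"az": 0, "tx": 0, "ty": 0, "tz": 0, "ax": 0, "ay": 0, "grip": 255},
    {"az": 0, "tx": 0, "ty": 0, "tz": 0, "ax": 0, "ay": 0, "grip": 255},
    {"az": 0, "tx": 0, "ty": 0, "tz": 0, "ax": 0, "ay": 0, "grip": 255}
  ]
}}

```text
clock: 10.12
ee_pos: [0.4699, -0.1901, 0.0298]
eef_rot: [-3.142, 0.0, 0.001]
force: [-2.6, 0.8, 5.2]
opening: 0.0287
```

Call:
{"name": "drive_tool", "arguments": {
  "plan": [
    {"az": 0, "tx": 0, "ty": 0, "tz": 0, "ax": 0, "ay": 0, "grip": 70},
    {"az": 0, "tx": 0, "ty": 0, "tz": 0, "ax": 0, "ay": 0, "grip": 70},
    {"az": 0, "tx": 0, "ty": 0, "tz": 0, "ax": 0, "ay": 0, "grip": 70},
    {"az": 0, "tx": 0, "ty": 0, "tz": 0, "ax": 0, "ay": 0, "grip": 70},
    {"az": 0, "tx": 0, "ty": 0, "tz": -0.05, "ax": 0, "ay": 0, "grip": 70},
    {"az": 0, "tx": 0, "ty": 0.3, "tz": 0, "ax": 0, "ay": 0, "grip": 70},
    {"az": 0, "tx": 0, "ty": 0.4, "tz": 0, "ax": 0, "ay": 0, "grip": 70},
    {"az": 0, "tx": 0, "ty": 0.5, "tz": 0, "ax": 0, "ay": 0, "grip": 70},
    {"az": 0, "tx": 0, "ty": 0.4, "tz": 0, "ax": 0, "ay": 0, "grip": 70},
    {"az": 0, "tx": 0, "ty": 0.3, "tz": 0, "ax": 0, "ay": 0, "grip": 70}
  ]
}}

```text
clock: 10.95
ee_pos: [0.4703, -0.2685, 0.0317]
eef_rot: [3.141, -0.001, -0.0]
force: [0.4, -0.2, -0.2]
opening: 0.0619
```

```bash
python3 -c "
from h import *
camera('top');c=camera('wrist');st();cv2.imwrite('pics/w7.png',c['color'][:,:,::-1])
c=camera('top');crop('pics/t7.png',c,280,480,150,300,4)"
```

```text
t 11.05 p [ 0.4705 -0.2687  0.0317] rot [ 3.14e+00 -1.00e-03 -2.00e-03] F [-0.45 -0.03  0.56] M [0.017 0.003 0.014] op 0.0621
```

View pics/w7.png

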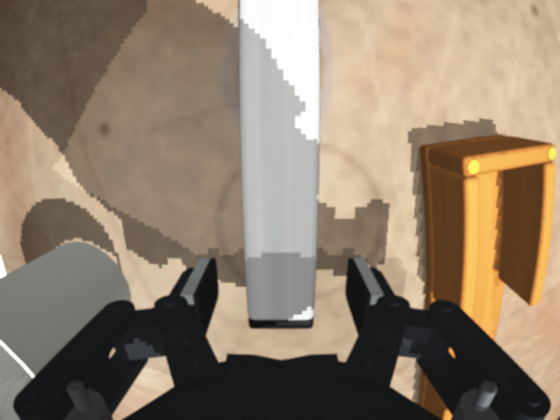

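View pics/t7.png

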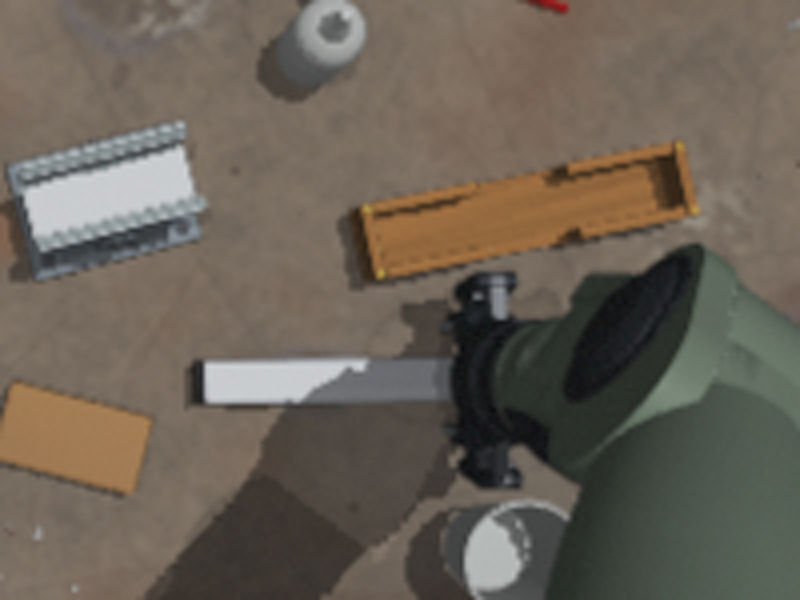

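```bash
python3 -c "
from h import *
c=camera('wrist')
print(wz(c,281,326,.03),wz(c,281,319,.03), wz(c,240,60,.03),wz(c,319,60,.03))
im=c['color'].astype(int);print([(r,im[r,270].tolist()) for r in range(300,332,2)])
t=camera('top');print(onz(t,280+195/4,150+382/4,.03),onz(t,280+204/4,150+382/4,.03))
st()"
```

```text
[ 0.47010679 -0.28385015  0.03      ] [ 0.47011333 -0.27989155  0.03      ] [ 0.45537453 -0.17265164  0.03      ] [ 0.48401642 -0.17272996  0.03      ]
[(300, [141, 142, 141]), (302, [143, 143, 142]), (304, [142, 143, 141]), (306, [141, 142, 141]), (308, [142, 143, 142]), (310, [141, 142, 142]), (312, [142, 143, 142]), (314, [141, 141, 141]), (316, [142, 142, 142]), (318, [142, 142, 141]), (320, [142, 143, 142]), (322, [142, 143, 141]), (324, [139, 140, 138]), (326, [98, 99, 98]), (328, [40, 40, 41]), (330, [43, 43, 44])]
[ 0.46896758 -0.08896872  0.03      ] [ 0.46889892 -0.09504441  0.03      ]
t 11.2 p [ 0.4696 -0.2655  0.0312] rot [-3.14e+00  1.00e-03  1.00e-03] F [ 0.01 -0.73  1.05] M [ 0.015  0.008 -0.007] op 0.062
```

Call:
{"name": "drive_tool", "arguments": {
  "plan": [
    {"az": 0, "tx": 0, "ty": 0, "tz": 0.03, "ax": 0, "ay": 0, "grip": 255},
    {"az": 0, "tx": 0, "ty": 0, "tz": 0, "ax": 0, "ay": 0, "grip": 255},
    {"az": 0, "tx": 0, "ty": 0, "tz": 0, "ax": 0, "ay": 0, "grip": 255},
    {"az": 0, "tx": 0, "ty": 0, "tz": 0, "ax": 0, "ay": 0, "grip": 255},
    {"az": 0, "tx": 0, "ty": 0, "tz": 0, "ax": 0, "ay": 0, "grip": 255},
    {"az": 0, "tx": 0, "ty": 0, "tz": 0, "ax": 0, "ay": 0, "grip": 255},
    {"az": 0, "tx": 0, "ty": 0, "tz": 0, "ax": 0, "ay": 0, "grip": 255},
    {"az": 0, "tx": 0, "ty": 0, "tz": -0.1, "ax": 0, "ay": 0, "grip": 255},
    {"az": 0, "tx": 0, "ty": 0, "tz": -0.2, "ax": 0, "ay": 0, "grip": 255},
    {"az": 0, "tx": 0, "ty": 0, "tz": -0.2, "ax": 0, "ay": 0, "grip": 255}
  ],
  "squeeze": 115
}}

```text
clock: 12.03
ee_pos: [0.4697, -0.2659, 0.0504]
eef_rot: [-3.141, 0.001, 0.001]
force: [-0.6, -0.2, -3.1]
opening: 0.0281
```

Call:
{"name": "drive_tool", "arguments": {
  "plan": [
    {"az": 0, "tx": 0, "ty": 0, "tz": -0.3, "ax": 0, "ay": 0, "grip": 255},
    {"az": 0, "tx": 0, "ty": 0, "tz": -0.4, "ax": 0, "ay": 0, "grip": 255},
    {"az": 0, "tx": 0, "ty": 0, "tz": -0.5, "ax": 0, "ay": 0, "grip": 255},
    {"az": 0, "tx": 0, "ty": 0, "tz": -0.5, "ax": 0, "ay": 0, "grip": 255},
    {"az": 0, "tx": 0, "ty": 0, "tz": -0.5, "ax": 0, "ay": 0, "grip": 255},
    {"az": 0, "tx": 0, "ty": 0, "tz": -0.5, "ax": 0, "ay": 0, "grip": 255},
    {"az": 0, "tx": 0, "ty": 0, "tz": -0.4, "ax": 0, "ay": 0, "grip": 255},
    {"az": 0, "tx": 0, "ty": 0, "tz": -0.3, "ax": 0, "ay": 0, "grip": 255},
    {"az": 0, "tx": 0, "ty": 0, "tz": -0.1, "ax": 0, "ay": 0, "grip": 255},
    {"az": 0, "tx": 0, "ty": 0, "tz": 0, "ax": 0, "ay": 0, "grip": 255}
  ]
}}

```text
clock: 12.87
ee_pos: [0.4707, -0.2667, 0.1918]
eef_rot: [3.14, -0.002, 0.001]
force: [0.3, -0.3, -2.9]
opening: 0.0278
```

```bash
python3 -c "
from h import *
F=[];M=[];p=[]
for i in range(24):
  c=camera('wrist' if i==23 else 'side');s=env.state();F.append(s['force']);M.append(s['ft_torque']);p.append(s['ee_pos'])
  if i==22: crop('pics/s8.png',c,200,400,100,250,4)
st();F=F[2:];M=M[2:];print(np.mean(F,0),np.mean(M,0),np.std(M,0)/5,np.mean(p,0),np.std(p,0))
cv2.imwrite('pics/w8.png',c['color'][:,:,::-1])
"
```

```text
t 14.07 p [ 0.47   -0.2661  0.1903] rot [ 3.142e+00 -0.000e+00  1.000e-03] F [-0.07  0.19 -2.83] M [-0.281 -0.051  0.01 ] op 0.028
[ 0.12194975  0.02010977 -3.09898881] [-0.29571605  0.00577317 -0.01126482] [0.00589058 0.00759265 0.0050024 ] [ 0.46990343 -0.26600707  0.1899961 ] [0.00023179 0.00015966 0.00040634]
```

View pics/w8.png

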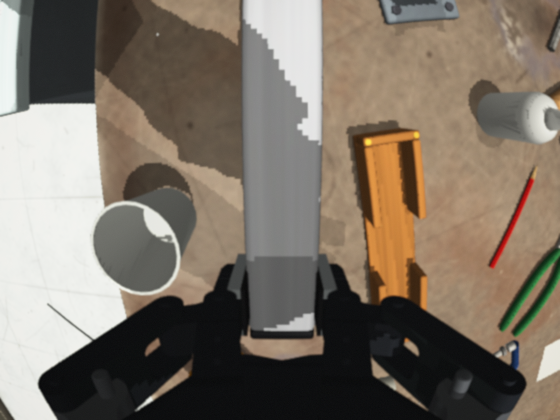

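View pics/s8.png

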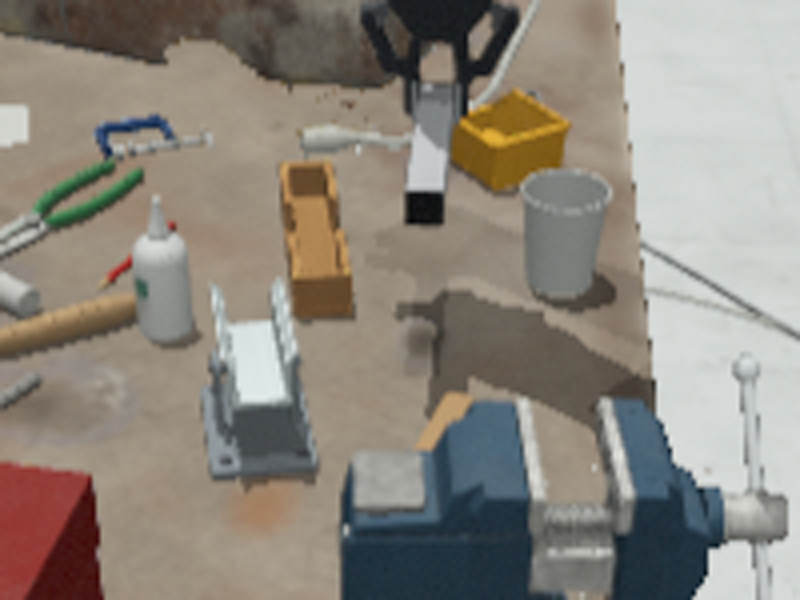

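```bash
python3 -c "
from h import *
c=camera('top');crop('pics/t9.png',c,276,346,172,228,11)
s=camera('side');crop('pics/s9.png',s,240,295,155,225,8)"
```

```text
(no output)
```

View pics/t9.png

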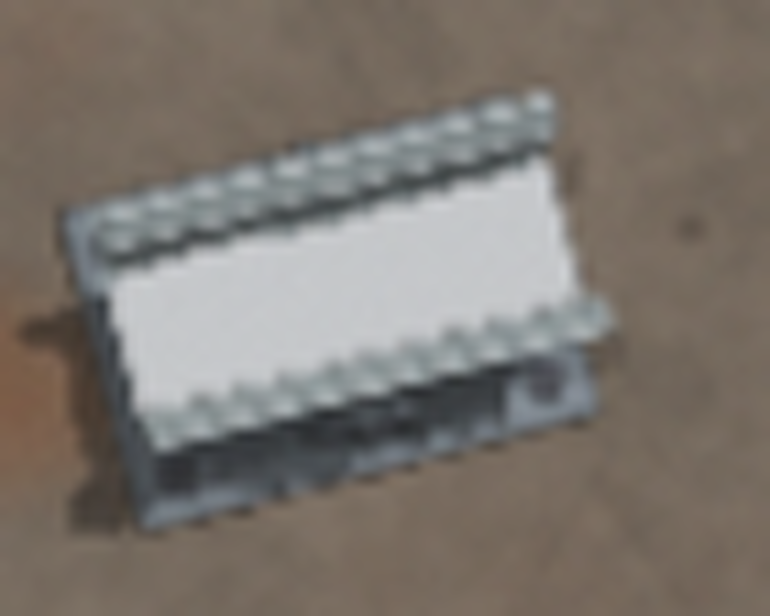

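View pics/s9.png

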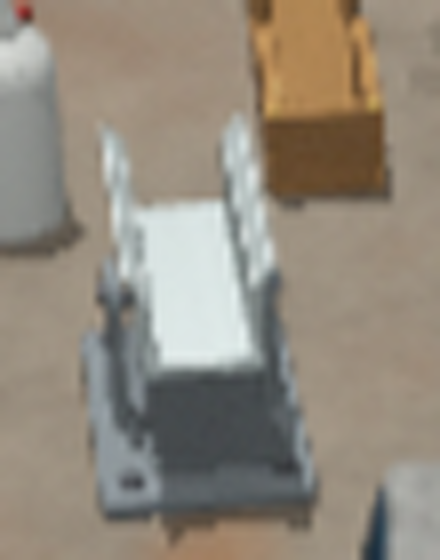

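```bash
python3 -c "
from h import *
c=camera('top');s=camera('side')
T=lambda l,z:np.array([onz(c,276+a/11,172+b/11,z) for a,b in l])
S=lambda l,z:np.array([onz(s,240+a/8,155+b/8,z) for a,b in l])
def yw(a,b): d=a-b; return np.arctan2(d[1],d[0]),np.linalg.norm(d)
L=T([(94,215),(548,92),(157,448),(612,330)],.11);print('lips',L.mean(0),yw(L[0],L[1]),yw(L[2],L[3]),np.linalg.norm(L[0]-L[2]))
B=T([(68,212),(148,528),(598,408)],.01);print('base',(B[0]+B[2])/2,yw(B[1],B[2]),np.linalg.norm(B[0]-B[1]))
f=S([(137,208),(225,200),(262,358),(158,367)],.069);print('side floor',f.mean(0),yw(f[2]+f[3],f[0]+f[1]),f)
f=T([(108,290),(560,220)],.069);print(f)
bs=S([(100,515),(312,505)],.01);print('sidebase +y edge',bs)
# bottle, two views
print('bottle top',onz(c,280+338/4,150+20/4,.129), onz(s,200+157/4,100+200/4,.129))
print('bottle base',onz(s,200+167/4,100+335/4,0))
"
```

```text
lips [ 0.59421122 -0.0301283   0.11      ] (np.float64(1.8236869240566482), np.float64(0.10830277842873397)) (np.float64(1.8127547513981788), np.float64(0.10791217411303707)) 0.055649761572745135
base [ 0.59462715 -0.03112034  0.01      ] (np.float64(1.8195924271805404), np.float64(0.11708742376600688)) 0.08231174835004224
side floor [ 0.59062069 -0.0257993   0.069     ] (np.float64(1.8159589628143888), np.float64(0.22232799905695236)) [[ 0.62129567 -0.0751719   0.069     ]
 [ 0.58692677 -0.08426666  0.069     ]
 [ 0.55818034  0.02345859  0.069     ]
 [ 0.59607996  0.03278277  0.069     ]]
[[ 0.59457629  0.02583368  0.069     ]
 [ 0.60999078 -0.08235252  0.069     ]]
sidebase +y edge [[0.61851364 0.04912241 0.01      ]
 [0.53891391 0.03545092 0.01      ]]
bottle top [ 0.6946464  -0.17102222  0.129     ] [ 0.6929608  -0.16594087  0.129     ]
bottle base [ 0.69255758 -0.15911791  0.        ]
```

```bash
python3 -c "
from h import *
s=camera('side')
for z in (.19,.16): print((np.array(proj(s,(.47,-.089,z)))-[200,100])*4)
print('hold', np.array([.594,-.0295])-.097*np.array([np.cos(1.817),np.sin(1.817)]))
st();plan((0.6176,-0.1236,0.19),0.246,10)"
```

```text
[421.70300033 188.62968984]
[420.77508253 223.65532045]
hold [ 0.61764122 -0.12357493]
t 14.32 p [ 0.4701 -0.2661  0.1903] rot [-3.142e+00  0.000e+00  1.000e-03] F [ 0.41  0.54 -3.39] M [-0.35  -0.015  0.069] op 0.0281
{'ax': -0.0, 'ay': 0.0, 'az': -0.23, 'tx': 0.369, 'ty': -0.356, 'tz': 0.001}
{'ax': -0.0, 'ay': 0.0, 'az': -0.23, 'tx': 0.378, 'ty': -0.347, 'tz': 0.001}
{'ax': -0.0, 'ay': 0.0, 'az': -0.24, 'tx': 0.386, 'ty': -0.338, 'tz': 0.001}
{'ax': -0.0, 'ay': 0.0, 'az': -0.23, 'tx': 0.394, 'ty': -0.328, 'tz': 0.001}
{'ax': -0.0, 'ay': 0.0, 'az': -0.24, 'tx': 0.402, 'ty': -0.318, 'tz': 0.0}
{'ax': -0.0, 'ay': 0.0, 'az': -0.23, 'tx': 0.41, 'ty': -0.308, 'tz': 0.001}
{'ax': -0.0, 'ay': 0.0, 'az': -0.24, 'tx': 0.417, 'ty': -0.298, 'tz': 0.0}
{'ax': -0.0, 'ay': 0.0, 'az': -0.23, 'tx': 0.425, 'ty': -0.288, 'tz': 0.001}
{'ax': -0.0, 'ay': 0.0, 'az': -0.24, 'tx': 0.431, 'ty': -0.277, 'tz': 0.0}
{'ax': -0.0, 'ay': 0.0, 'az': -0.23, 'tx': 0.438, 'ty': -0.266, 'tz': 0.001}
end [ 0.61758893 -0.1236186   0.18999178] [-3.14158417e+00  1.25282501e-05  2.45945327e-01]
```

Call:
{"name": "drive_tool", "arguments": {
  "plan": [
    {"az": -0.23, "tx": 0.37, "ty": -0.36, "tz": 0, "ax": 0, "ay": 0, "grip": 255},
    {"az": -0.23, "tx": 0.38, "ty": -0.35, "tz": 0, "ax": 0, "ay": 0, "grip": 255},
    {"az": -0.24, "tx": 0.39, "ty": -0.34, "tz": 0, "ax": 0, "ay": 0, "grip": 255},
    {"az": -0.23, "tx": 0.39, "ty": -0.33, "tz": 0, "ax": 0, "ay": 0, "grip": 255},
    {"az": -0.24, "tx": 0.4, "ty": -0.32, "tz": 0, "ax": 0, "ay": 0, "grip": 255},
    {"az": -0.23, "tx": 0.41, "ty": -0.31, "tz": 0, "ax": 0, "ay": 0, "grip": 255},
    {"az": -0.24, "tx": 0.42, "ty": -0.3, "tz": 0, "ax": 0, "ay": 0, "grip": 255},
    {"az": -0.23, "tx": 0.42, "ty": -0.28, "tz": 0, "ax": 0, "ay": 0, "grip": 255},
    {"az": -0.24, "tx": 0.43, "ty": -0.27, "tz": 0, "ax": 0, "ay": 0, "grip": 255},
    {"az": -0.23, "tx": 0.44, "ty": -0.26, "tz": 0, "ax": 0, "ay": 0, "grip": 255}
  ]
}}

```text
clock: 15.15
ee_pos: [0.6183, -0.123, 0.1901]
eef_rot: [-3.142, 0.0, 0.247]
force: [-1.2, 0.1, -3.5]
opening: 0.0274
```

Call:
{"name": "drive_tool", "arguments": {
  "plan": [
    {"az": 0, "tx": 0, "ty": 0, "tz": 0, "ax": 0, "ay": 0, "grip": 255},
    {"az": 0, "tx": 0, "ty": 0, "tz": 0, "ax": 0, "ay": 0, "grip": 255},
    {"az": 0, "tx": 0, "ty": 0, "tz": 0.1, "ax": 0, "ay": 0, "grip": 255},
    {"az": 0, "tx": 0, "ty": 0, "tz": 0.1, "ax": 0, "ay": 0, "grip": 255},
    {"az": 0, "tx": 0, "ty": 0, "tz": 0.2, "ax": 0, "ay": 0, "grip": 255},
    {"az": 0, "tx": 0, "ty": 0, "tz": 0.2, "ax": 0, "ay": 0, "grip": 255},
    {"az": 0, "tx": 0, "ty": 0, "tz": 0.2, "ax": 0, "ay": 0, "grip": 255},
    {"az": 0, "tx": 0, "ty": 0, "tz": 0.1, "ax": 0, "ay": 0, "grip": 255},
    {"az": 0, "tx": 0, "ty": 0, "tz": 0, "ax": 0, "ay": 0, "grip": 255},
    {"az": 0, "tx": 0, "ty": 0, "tz": 0, "ax": 0, "ay": 0, "grip": 255}
  ]
}}

```text
clock: 15.98
ee_pos: [0.6174, -0.1238, 0.1538]
eef_rot: [-3.141, 0.001, 0.246]
force: [-0.1, -0.3, -2.9]
opening: 0.0282
```

```bash
python3 -c "
from h import *
st()
c=camera('wrist');cv2.imwrite('pics/w10.png',c['color'][:,:,::-1])
c=camera('side');crop('pics/s10.png',c,220,340,110,220,5)
c=camera('top');crop('pics/t10.png',c,270,370,150,240,6);st()
"
```

```text
t 15.98 p [ 0.6174 -0.1238  0.1538] rot [-3.141e+00  1.000e-03  2.460e-01] F [-0.12 -0.32 -2.92] M [-0.293 -0.079 -0.004] op 0.0282
t 16.13 p [ 0.6181 -0.1239  0.1548] rot [ 3.141e+00 -1.000e-03  2.460e-01] F [-0.66 -0.32 -2.55] M [-0.246 -0.124  0.021] op 0.0282
```

View pics/w10.png

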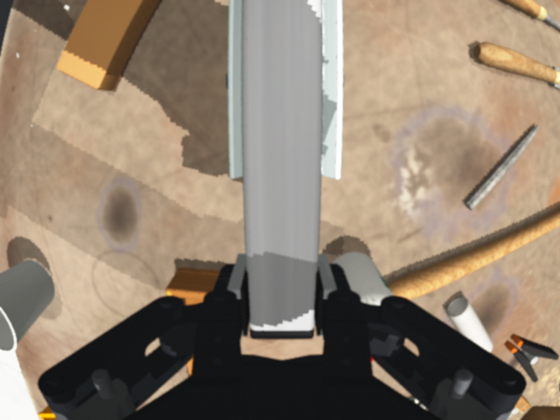

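View pics/s10.png

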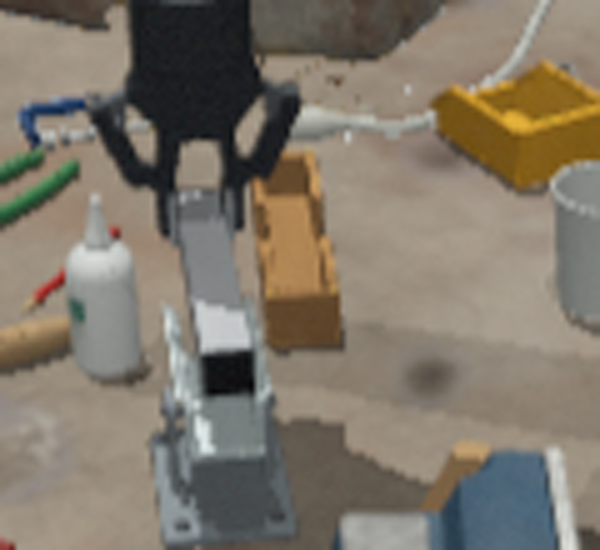

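View pics/t10.png

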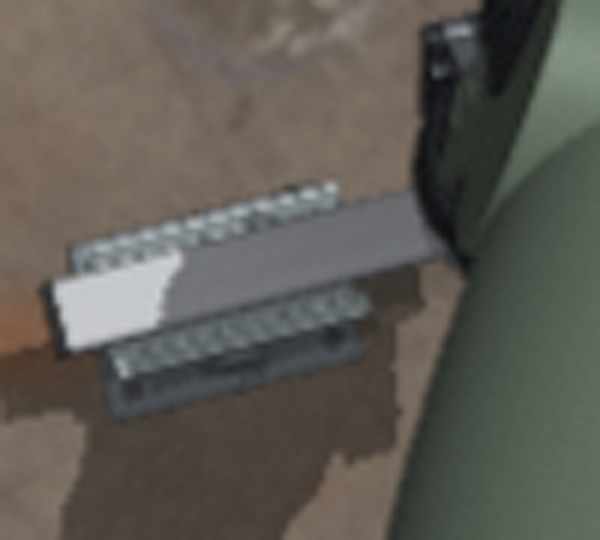

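```bash
python3 -c "
import cv2
im=cv2.imread('pics/w10.png')[0:210,200:370];cv2.imwrite('pics/w10c.png',cv2.resize(im,None,fx=2.85,fy=2.85,interpolation=cv2.INTER_CUBIC))"
```

```text
(no output)
```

View pics/w10c.png

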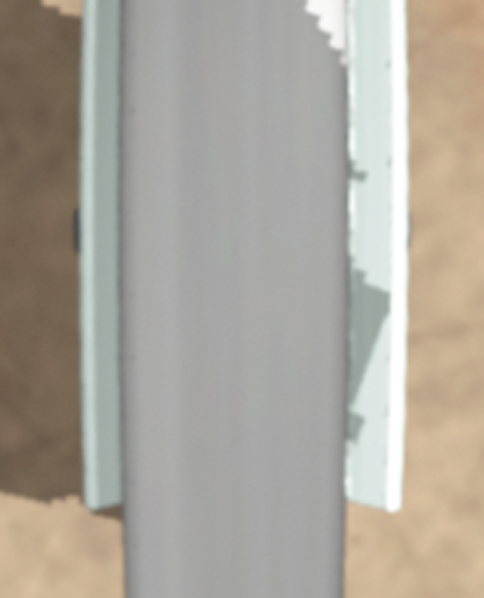

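```bash
python3 -c "
from h import *
c=camera('wrist');s=env.state()
tx=np.array([np.cos(.246),np.sin(.246)]);ty=np.array([np.sin(.246),-np.cos(.246)])
q=np.array([.6176,-.1236])
def rel(a,b,z):
  p=wz(c,200+a/2.85,b/2.85,z)[:2]-q;return np.round([p@tx*1e3,p@ty*1e3],1)
print('end',rel(87,510,.11),rel(400,510,.11));print('top',rel(84,5,.11),rel(405,5,.11));print('mid',rel(80,230,.11),rel(407,230,.11))
for z in(.066,): print('axle',rel(77,230,z),rel(410,230,z))
print('tube',rel(124,510,.154),rel(345,510,.154),rel(121,5,.154),rel(346,5,.154))
st()"
```

```text
end [-25.3 -41.1] [ 31.2 -41.1]
top [ -25.3 -133.7] [  31.4 -134. ]
mid [-25.6 -91.3] [ 31.3 -91.5]
axle [-33.4 -96.4] [ 40.2 -96.6]
tube [-13.4 -49.5] [ 15.6 -49.5] [ -13.5 -116.9] [  15.4 -116.9]
t 16.18 p [ 0.6181 -0.1239  0.1548] rot [ 3.141e+00 -1.000e-03  2.460e-01] F [-0.39 -0.48 -3.81] M [-0.315 -0.135 -0.013] op 0.028
```

Call:
{"name": "drive_tool", "arguments": {
  "plan": [
    {"az": 0, "tx": 0.05, "ty": 0, "tz": 0, "ax": 0, "ay": 0, "grip": 255},
    {"az": 0, "tx": 0, "ty": 0, "tz": 0.1, "ax": 0, "ay": 0, "grip": 255},
    {"az": 0, "tx": 0, "ty": 0, "tz": 0.2, "ax": 0, "ay": 0, "grip": 255},
    {"az": 0, "tx": 0, "ty": 0, "tz": 0.2, "ax": 0, "ay": 0, "grip": 255},
    {"az": 0, "tx": 0, "ty": 0, "tz": 0.2, "ax": 0, "ay": 0, "grip": 255},
    {"az": 0, "tx": 0, "ty": 0, "tz": 0.2, "ax": 0, "ay": 0, "grip": 255},
    {"az": 0, "tx": 0, "ty": 0, "tz": 0.1, "ax": 0, "ay": 0, "grip": 255},
    {"az": 0, "tx": 0, "ty": 0, "tz": 0.1, "ax": 0, "ay": 0, "grip": 255},
    {"az": 0, "tx": 0, "ty": 0, "tz": 0, "ax": 0, "ay": 0, "grip": 255},
    {"az": 0, "tx": 0, "ty": 0, "tz": 0, "ax": 0, "ay": 0, "grip": 255}
  ]
}}

```text
clock: 17.02
ee_pos: [0.6196, -0.1233, 0.1101]
eef_rot: [-3.141, 0.0, 0.246]
force: [-0.5, 0.3, -3.7]
opening: 0.0278
```

```bash
python3 -c "
from h import *
F=[];M=[];P=[]
for i in range(6):
  c=camera('side');s=env.state();F.append(s['force']);M.append(s['ft_torque']);P.append(s['ee_pos'])
print(np.mean(F,0),np.mean(M,0),np.mean(P,0))
crop('pics/s11.png',c,220,340,110,220,6)
"
```

```text
[ 0.18288292 -0.46065892 -3.21354433] [-0.28760631 -0.05094678 -0.01920179] [ 0.61996825 -0.12340541  0.11070753]
```

View pics/s11.png

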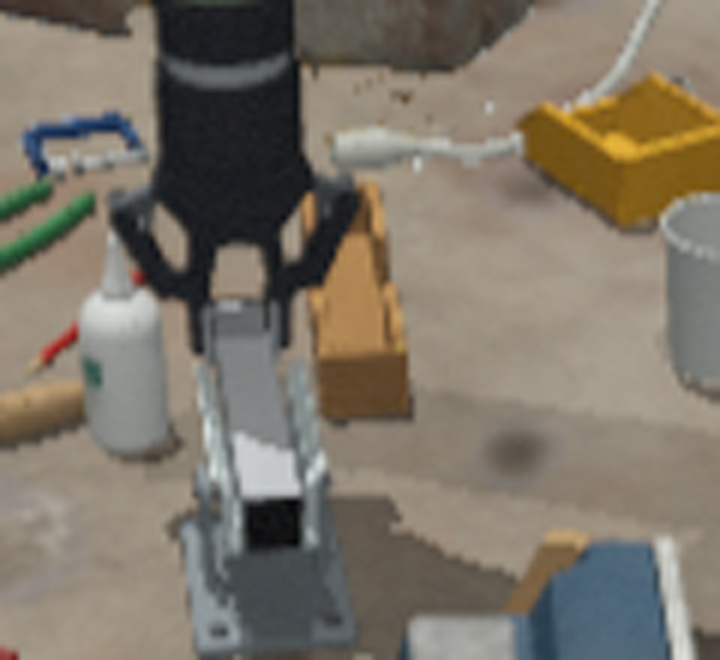

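Call:
{"name": "drive_tool", "arguments": {
  "plan": [
    {"az": 0, "tx": 0, "ty": 0, "tz": 0.05, "ax": 0, "ay": 0, "grip": 255},
    {"az": 0, "tx": 0, "ty": 0, "tz": 0.05, "ax": 0, "ay": 0, "grip": 255},
    {"az": 0, "tx": 0, "ty": 0, "tz": 0.04, "ax": 0, "ay": 0, "grip": 255},
    {"az": 0, "tx": 0, "ty": 0, "tz": 0.04, "ax": 0, "ay": 0, "grip": 255},
    {"az": 0, "tx": 0, "ty": 0, "tz": 0.03, "ax": 0, "ay": 0, "grip": 255},
    {"az": 0, "tx": 0, "ty": 0, "tz": 0.03, "ax": 0, "ay": 0, "grip": 255},
    {"az": 0, "tx": 0, "ty": 0, "tz": 0, "ax": 0, "ay": 0, "grip": 255},
    {"az": 0, "tx": 0, "ty": 0, "tz": 0, "ax": 0, "ay": 0, "grip": 255},
    {"az": 0, "tx": 0, "ty": 0, "tz": 0, "ax": 0, "ay": 0, "grip": 255},
    {"az": 0, "tx": 0, "ty": 0, "tz": 0, "ax": 0, "ay": 0, "grip": 255}
  ]
}}

```text
clock: 18.15
ee_pos: [0.6197, -0.1233, 0.1008]
eef_rot: [3.142, -0.0, 0.246]
force: [0.6, 0.3, -2.5]
opening: 0.0282
```

```bash
python3 -c "
from h import *
F=[];M=[];P=[]
for i in range(6):
  c=camera('side');s=env.state();F.append(s['force']);M.append(s['ft_torque']);P.append(s['ee_pos'])
print(np.mean(F,0),np.mean(M,0),np.mean(P,0))
crop('pics/s12.png',c,220,340,110,220,6)
"
```

```text
[ 0.11627145  0.00540384 -3.05498698] [-0.28085324 -0.09238558 -0.0005078 ] [ 0.61971495 -0.12330963  0.1007747 ]
```

Call:
{"name": "drive_tool", "arguments": {
  "plan": [
    {"az": 0, "tx": 0, "ty": 0, "tz": 0.02, "ax": 0, "ay": 0, "grip": 255},
    {"az": 0, "tx": 0, "ty": 0, "tz": 0.02, "ax": 0, "ay": 0, "grip": 255},
    {"az": 0, "tx": 0, "ty": 0, "tz": 0.02, "ax": 0, "ay": 0, "grip": 255},
    {"az": 0, "tx": 0, "ty": 0, "tz": 0, "ax": 0, "ay": 0, "grip": 255},
    {"az": 0, "tx": 0, "ty": 0, "tz": 0, "ax": 0, "ay": 0, "grip": 255},
    {"az": 0, "tx": 0, "ty": 0, "tz": 0, "ax": 0, "ay": 0, "grip": 255},
    {"az": 0, "tx": 0, "ty": 0, "tz": 0, "ax": 0, "ay": 0, "grip": 255},
    {"az": 0, "tx": 0, "ty": 0, "tz": 0, "ax": 0, "ay": 0, "grip": 255},
    {"az": 0, "tx": 0, "ty": 0, "tz": 0, "ax": 0, "ay": 0, "grip": 255},
    {"az": 0, "tx": 0, "ty": 0, "tz": 0, "ax": 0, "ay": 0, "grip": 255}
  ]
}}

```text
clock: 19.28
ee_pos: [0.6199, -0.1235, 0.0988]
eef_rot: [3.141, -0.001, 0.246]
force: [-0.9, -2.4, 5.8]
opening: 0.0279
```

```bash
python3 -c "
from h import *
F=[];M=[];P=[]
for i in range(6):
  c=camera('side');s=env.state();F.append(s['force']);M.append(s['ft_torque']);P.append(s['ee_pos'])
print(np.mean(F,0),np.mean(M,0),np.mean(P,0))
crop('pics/s12.png',c,220,340,110,220,6)
c=camera('wrist');crop('pics/w12.png',c,200,370,0,350,2)
"
```

```text
[-1.78933402 -1.78611136  5.7714998 ] [0.10258346 0.55514779 0.11933592] [ 0.61993962 -0.12354335  0.09884803]
```

View pics/s12.png

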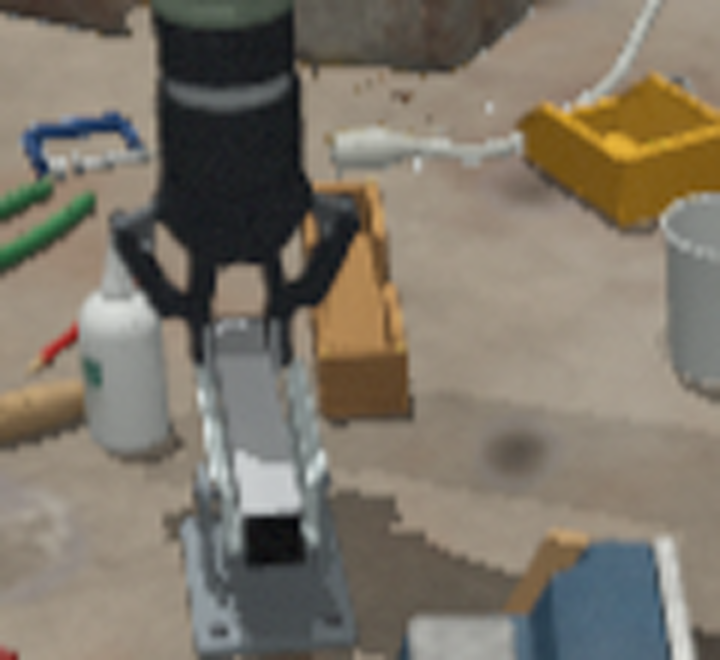

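View pics/w12.png

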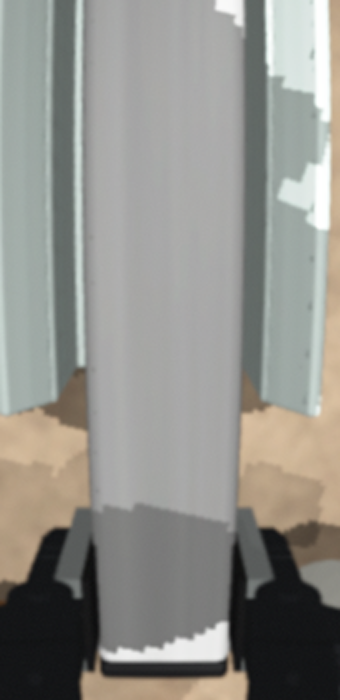

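Call:
{"name": "drive_tool", "arguments": {
  "plan": [
    {"az": 0, "tx": 0, "ty": 0, "tz": -0.01, "ax": 0, "ay": 0, "grip": 255},
    {"az": 0, "tx": 0, "ty": 0, "tz": 0, "ax": 0, "ay": 0, "grip": 255},
    {"az": 0, "tx": 0, "ty": 0, "tz": 0, "ax": 0, "ay": 0, "grip": 120},
    {"az": 0, "tx": 0, "ty": 0, "tz": 0, "ax": 0, "ay": 0, "grip": 120},
    {"az": 0, "tx": 0, "ty": 0, "tz": 0, "ax": 0, "ay": 0, "grip": 120},
    {"az": 0, "tx": 0, "ty": 0, "tz": 0, "ax": 0, "ay": 0, "grip": 120},
    {"az": 0, "tx": 0, "ty": 0, "tz": 0, "ax": 0, "ay": 0, "grip": 120},
    {"az": 0, "tx": 0, "ty": 0, "tz": 0, "ax": 0, "ay": 0, "grip": 120},
    {"az": 0, "tx": 0, "ty": 0, "tz": 0, "ax": 0, "ay": 0, "grip": 120},
    {"az": 0, "tx": 0, "ty": 0, "tz": 0, "ax": 0, "ay": 0, "grip": 120}
  ]
}}

```text
clock: 20.47
ee_pos: [0.6197, -0.1233, 0.0987]
eef_rot: [-3.142, -0.0, 0.246]
force: [0.3, -0.4, -0.3]
opening: 0.0451
```

```bash
python3 -c "
from h import *
st()
for i in range(3): c=camera('side')
crop('pics/s13.png',c,220,340,110,220,6)
c=camera('wrist');cv2.imwrite('pics/w13.png',c['color'][:,:,::-1]);st()
"
```

```text
t 20.47 p [ 0.6197 -0.1233  0.0987] rot [-3.142 -0.     0.246] F [ 0.28 -0.36 -0.31] M [-0.055  0.029  0.003] op 0.0451
t 20.67 p [ 0.6197 -0.1233  0.0987] rot [ 3.142 -0.     0.246] F [ 0.59  0.43 -0.31] M [-0.019  0.007  0.052] op 0.0454
```

View pics/s13.png

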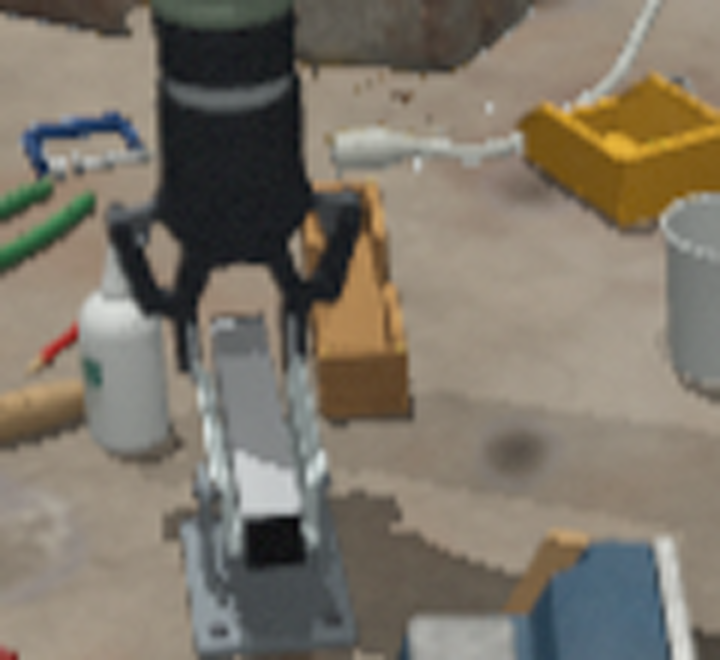

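View pics/w13.png

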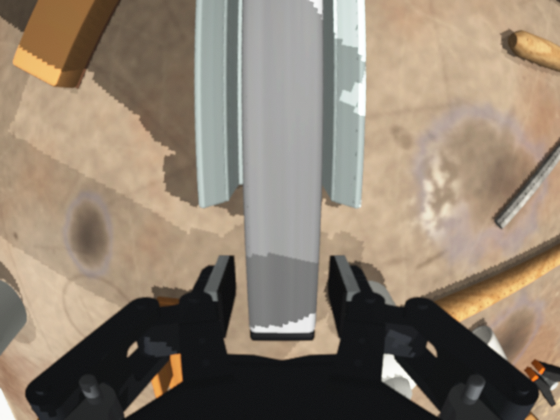

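Call:
{"name": "drive_tool", "arguments": {
  "plan": [
    {"az": 0, "tx": 0, "ty": 0, "tz": -0.1, "ax": 0, "ay": 0, "grip": 120},
    {"az": 0, "tx": 0, "ty": 0, "tz": -0.2, "ax": 0, "ay": 0, "grip": 120},
    {"az": 0, "tx": 0, "ty": 0, "tz": -0.4, "ax": 0, "ay": 0, "grip": 120},
    {"az": 0, "tx": 0, "ty": 0, "tz": -0.5, "ax": 0, "ay": 0, "grip": 120},
    {"az": 0, "tx": 0, "ty": 0, "tz": -0.5, "ax": 0, "ay": 0, "grip": 120},
    {"az": 0, "tx": 0, "ty": 0, "tz": -0.5, "ax": 0, "ay": 0, "grip": 120},
    {"az": 0, "tx": 0, "ty": 0.5, "tz": -0.5, "ax": 0, "ay": 0, "grip": 120},
    {"az": 0, "tx": 0, "ty": 0.8, "tz": -0.3, "ax": 0, "ay": 0, "grip": 120},
    {"az": 0, "tx": 0, "ty": 0.6, "tz": 0, "ax": 0, "ay": 0, "grip": 120},
    {"az": 0, "tx": 0, "ty": 0, "tz": 0, "ax": 0, "ay": 0, "grip": 120}
  ]
}}

```text
clock: 21.5
ee_pos: [0.6398, -0.2018, 0.221]
eef_rot: [3.137, -0.003, 0.242]
force: [-0.3, -0.4, -0.3]
opening: 0.0454
```

```bash
python3 -c "
from h import *
c=camera('top')
for i in range(2): c=camera('side')
crop('pics/s14.png',c,240,300,135,215,8)
c=camera('wrist');cv2.imwrite('pics/w14.png',c['color'][:,:,::-1]);st()
c=camera('top');crop('pics/t14.png',c,270,350,160,230,9)
"
```

```text
t 21.7 p [ 0.6377 -0.1963  0.2186] rot [-3.141e+00  1.000e-03  2.460e-01] F [-0.14  0.93 -0.21] M [0.041 0.005 0.027] op 0.0457
```

View pics/s14.png

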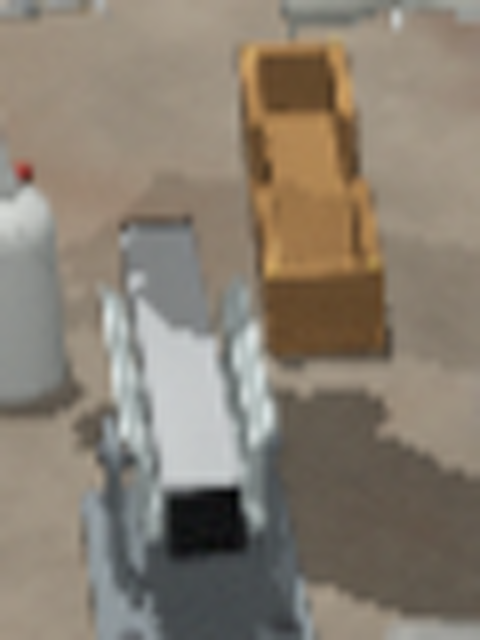

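View pics/w14.png

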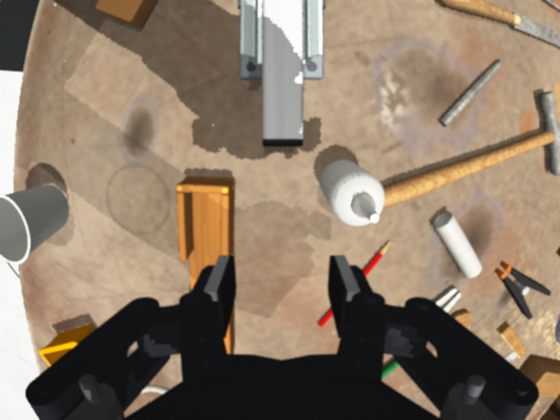

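View pics/t14.png

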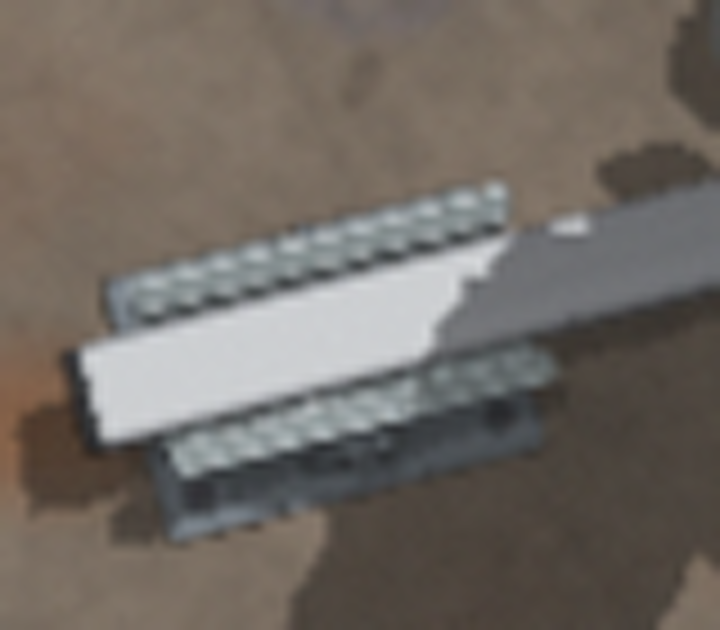

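```bash
python3 -c "
from h import *
s=camera('side');t=camera('top')
d=np.array([-.2437,.9698]);c0=np.array([.594,-.0300])
for a in (-.1,-.05,0,.05,.1):
  r=[]
  for so in (.08,-.12):
    # a>0: +y end down
    x=so*np.cos(a)+.033*np.sin(a); z=.066+.033*np.cos(a)-so*np.sin(a)
    X=[*(c0+d*x),z]
    r+= [np.round(np.array(proj(s,X))-[240,135],2)*8, np.round(np.array(proj(t,X))-[270,160],2)*9]
  print(a,'side+y',r[0],'-y',r[2],'dv',r[0][1]-r[2][1],'top+y',r[1],'-y',r[3],'du',r[3][0]-r[1][0])
crop('pics/s15.png',s,245,290,155,215,13)
"
```

```text
-0.1 side+y [205.04 462.96] -y [156.8  236.24] dv 226.71999999999997 top+y [ 79.65 400.77] -y [750.24 229.77] du 670.59
-0.05 side+y [206.   474.72] -y [156.4  224.88] dv 249.84000000000003 top+y [ 73.17 403.65] -y [749.79 228.06] du 676.62
0 side+y [206.88 486.4 ] -y [156.08 214.  ] dv 272.4 top+y [ 67.41 406.35] -y [748.35 226.71] du 680.94
0.05 side+y [207.76 498.  ] -y [155.84 203.52] dv 294.48 top+y [ 62.28 408.87] -y [745.74 225.63] du 683.46
0.1 side+y [208.48 509.36] -y [155.68 193.52] dv 315.84000000000003 top+y [ 57.96 411.21] -y [742.05 224.82] du 684.09
```

View pics/s15.png

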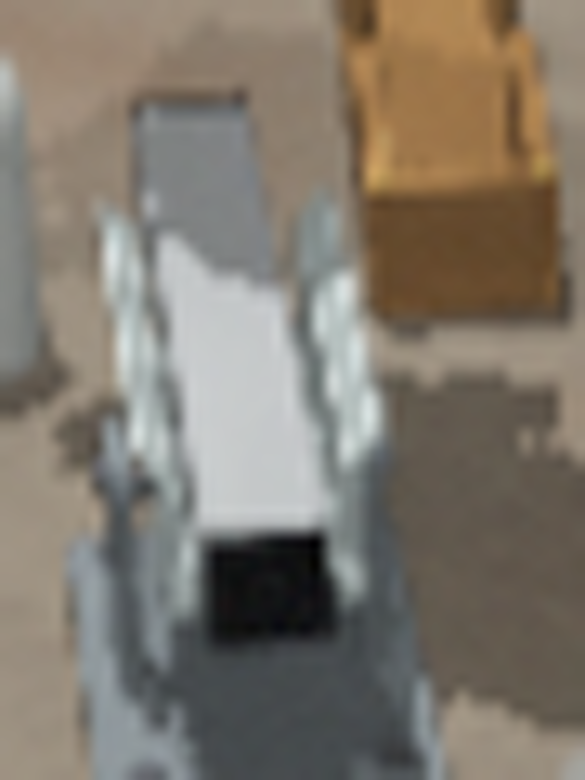

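```bash
python3 -c "
from h import *
st();s=camera('side');crop('pics/s16.png',s,245,290,155,215,13)
a=cv2.imread('pics/s15.png').astype(int);b=cv2.imread('pics/s16.png').astype(int);print(abs(a-b).mean(),abs(a-b).max())
print(env.job_done())"
```

```text
t 21.85 p [ 0.6379 -0.1959  0.2186] rot [-3.141e+00  1.000e-03  2.470e-01] F [-0.35  0.04  0.01] M [ 0.021  0.022 -0.011] op 0.0453
0.9709051062897217 39
the job is handed in; nothing more can be done
None
```

The tube is lying in the trough, balanced and let go, and the job is handed in at about 22 s on the clock; no verdict was reported.

**What I did**
- I gripped the tube mid-length in the tray, lifted it, and read the balance point from the wrist torque. It came out about 20–22 mm from mid-length, towards the cradle side.
- I set the tube down on the bench, regrasped it near the other end, and read the torque again. That gave about 97 mm from the grip to the balance point, which agrees with the first reading.
- I lined the tube up with the trough from the wrist camera (axle about 96.5 mm ahead of the grip). Then I lowered it slowly, with a net upward push of about 6 N on the gripper at contact (roughly 9 N on the cradle), opened the fingers and backed away.

**Last checks**
- **Level:** the side view gives a tilt of about 0.01 rad, with roughly 0.02 rad of uncertainty.
- **Seating:** the tube sits in line and centred between the walls. Its underside was at about 69 mm, the trough floor height.
- **At rest:** two side pictures a moment apart showed no visible movement, and the tool force read about zero.
- **Other objects:** the bottle, cup and sanding block looked untouched in the pictures; I did not re-measure their positions.

**Disagreement:** the side camera placed the cradle about 4 mm off from the top and wrist cameras. I went with the top and wrist views, and used the side camera only to compare the two ends of the tube for the level check.

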